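Lay up a valve block in the screwing fixture and close the hold-down

TASK

Lay up the valve block in the grey screwing fixture with the three pins: base block first, then the channel plate, then the cover plate, each lying flat, up against the locating pins and square on the one below. Then swing that fixture's hinged hold-down over onto the cover so that its pads rest on it and let go, and leave the other things on the bench where they are.

Things in the scene. Friction and masses are not known exactly. Their poses are not given: they have to be found in the camera images.
- base_block: Aluminium plate 110 mm long (its x) by 50 mm wide (its y), a 7 mm hole near each corner. 22 mm thick, the thickest of the three, no opening in the middle. Lies flat on the bench, among other things. Origin: centre of the underside, z up through the plate. It is the same either way round.
- channel_plate: Aluminium plate 110 mm long (its x) by 50 mm wide (its y), a 7 mm hole near each corner. 12 mm thick, with a slot 66 mm by 16 mm right through its middle. Starts in either of the two places of the sloped rack, its length running up the slope. Origin: centre of the underside, z out of its upper face. Same either way round.
- cover_plate: Aluminium plate 110 mm long (its x) by 50 mm wide (its y), a 7 mm hole near each corner. 16 mm thick, with two round 14 mm holes on its middle line. Starts in the other place of the sloped rack. Origin: centre of the underside, z out of its upper face. Either way round will do.
- fixture: Fixed screwing fixture: grey ground plate 190 x 104 x 12 mm, three bullet-nosed steel locating pins (10 mm thick, tops 64 mm above the bench), hinged hold-down at its far end. Origin on the bench under the seat; x along the seat to the hinge, z up. Two stand by the long +y side of the pile (36 mm either way from its middle), one at its +x end; the other sides are open.
- seat (a point): Centre of the seat on top of the fixture's ground plate, 12 mm above the bench; axes as the fixture's. A plate that touches all three pins has its centre above this point; its length lies along x. Pile heights above the seat: base 0 to 22, channel plate 22 to 34, cover 34 to 50 mm.
- hold_down (a joint): Hinge angle of the hold-down: 0 = level, its two rubber pads resting on the cover of a full pile; grows as it is opened; about 1.57 = upright, it leans back against a stop at 2.0. Stiff hinge: it stays open when left beyond about 1.2 and sinks by its own weight below that.
- hold_down_bar (a point): Middle of the hold-down's handle bar: steel bar 12 mm thick, parallel to the fixture's y axis, free for 50 mm between the two arms. 112 mm from the hinge along the arms and 25 mm above them when closed; then it is 105 mm above the bench and 20 mm to the -x side of the seat's centre.
- hold_down_hinge (a point): The hinge axis (parallel to the fixture's y) in the middle between the lugs: 92 mm from the seat's centre along the fixture's x, 80 mm above the bench. The lugs reach up to 90 mm and 46 mm to either side.
- slope_rack: Fixed rack of bent grey sheet, 168 mm wide (y), its face sloping up at 32 degrees along its x away from the robot, with a 9 mm lip at the lower edge. Two plates rest on the face about 45 mm left and right of its middle line. Origin on the bench under its middle; top edge 98 mm high.
- tape_roll: Roll of tape, 66 mm across, 19 mm high, flat on the bench next to the base block. Leave alone. Origin: centre of the underside.
- dark_housing: Dark plastic housing 40 x 63 x 16 mm, open on top, next to the base block. Leave alone. Origin: centre of the underside.
- oil_bottle: Standing oil bottle, 44 mm across, 143 mm tall. Leave alone. Origin: centre of the underside.
- torque_meter: Torque meter 66 x 118 x 37 mm lying left of the fixture. Leave alone. Origin: centre of the underside.
- marker: Marker pen 131 mm long, 16 mm thick, between fixture and rack. Leave alone. Origin: centre of the underside.

How it is judged:
By the outcome, as a careful person would: the job done as asked, in the order asked, and still so for the second after the job is handed in, with the robot touching nothing.
It also fails if it takes over 72 s, if anything falls off the work surface, if the arm or the gripper's body presses on something with over 40 N, if the wrist force passes 120 N, or if a joint passes its speed limit or range.

ROBOT

A 7-joint arm with a two-finger parallel gripper is mounted at the origin on a cart in front of the work surface, level with it; the furniture and walls round the work are solid. World frame = base frame: x ahead of the robot, y to its left, z up, the work surface at z = 0. Lengths are in mm, angles in rad, forces in N, time in s.
With the tool pointing down it reaches from about 400 to 875 mm from the base axis. Payload 4.4 kg.
Tool frame: the origin (TCP) lies on the centre line of the jaws, within the pads' length; the fingertips stand 14 mm ahead of it and the grasp point (between the pads) lies 5 mm behind it (tips_ahead is the distance from the TCP to the fingertips, in mm); z points along the fingers, y is the line along which they close (so a half turn about z gives the same grasp; the last joint's range is limited). The gripper opens to 85 mm and grips with 20 to 120 N. Pads are 22 mm wide; open, the fingers measure 114 mm over their backs; the gripper's body (76 mm by 85 mm) begins 54 mm behind the grasp point. The pads swing forward as they close: fully open they stand 13 mm farther back than shut.
Start: joints at [-0.066, 0.628, 0.038, 1.517, -0.027, 0.996, -0.02], TCP at [650.014, 0.027, 245.313] pointing down, gripper open.
Joint ranges: [-3.06, 3.06], [-0.37, 2.12], [-1.25, 1.32], [0.18, 2.47], [-1.1, 4.24], [0.23, 1.98], [-2.94, 2.94]. Speed limits (rad/s): [2.57, 2.57, 3.14, 3.14, 3.14, 3.14, 3.14].

INTERFACE

Orientations are given as [roll, pitch, yaw] about the fixed x, y, z axes, in that order (R = Rz(yaw) Ry(pitch) Rx(roll)).
In Python, from cell import * gives the robot as it stands.
- The arm moves only by the tool move_arm, never from a script. Its argument "rows" is text: rows parted by semicolons, each of 7 numbers parted by spaces: the shift along the tool's x, y, z scaled (see below), then the turn, a rotation vector about the tool's x, y, z scaled (see below), then the closure, from -1 (fully open) to 1 (shut). A call has 1 to 12 rows; each row is the pose to reach, as a shift and turn from the pose commanded when the call began, along the tool's axes at that moment; what a row does not reach only later rows make up. The controller multiplies each number of a shift by 0.3 m and each number of a turn by pi/2 rad. A row lasts 1/12 s, in which the tool goes at most 41.7 mm and 7.16 degrees, less where a joint would pass 70% of its speed; a pose out of reach is approached as far as the arm can. A call with a number of a shift or a turn outside -1 to 1 is refused whole. A call with a gripper value outside its range is refused whole. The fingers move at their own pace and stop on an object; the grip force is fixed at half the most. Time passes only in rows, so rows that repeat a pose let the fingers close. It gives the time, the measured TCP pose, the force, the opening and the grip force at its end, in the units of the state.
- read_state(): the state, without advancing time (a new reading comes with each control period).
- get_image(name): name is "scene" or "side" or "wrist"; returns a dict with "img" (400x640x3 uint8, red, green, blue), "vfov" (degrees; the focal length in pixels is half the picture's height over the tangent of half this angle, whatever the lens; pixels are square), "cx", "cy" (the principal point, pixels), "k1" (the pictures are not rectified: a ray, as slopes to the right and down, at radius r is drawn at 1 + k1 r^2 times it, then the intrinsics apply), "extrinsics" (4x4, takes a point from camera to world coordinates); the wrist camera has in their place "T_tool_cam" (4x4, takes a point from camera to tool coordinates, whose origin is the TCP and whose axes are the flange's). Camera axes: x right, y up, looking along -z (the intrinsics and any distortion apply to the point x, -y, -z); pixel columns grow to the right and rows downward; lengths in mm; the calibration is good to about 2 mm. A picture is of the moment at which its call begins: read the wrist's pose just before it. There is no depth.
- finish_job(): hands the job in; it is judged then, once.
The state is a dict: "clock": time; "qpos": joint angles; "qd": joint speeds; "tau": joint torques, N m; "eef_pos": TCP position; "tool_rot": TCP orientation; "force": force on the tool from outside, world axes, zero at the start; "torque": the same for the moment, N m; "width": finger opening in mm; "gripper_force": force on a finger pad.
Only numpy, scipy, OpenCV 4.12 (cv2) and the standard library are available. Lean on these libraries where they do the work, as an engineer would, in place of code of your own. Each camera call takes 0.05 s, during which the arm holds its last target. There are 200 camera calls.

## Working session

There is one attempt and no reset: what is moved stays moved. The work goes in short steps, Python scripts to look and compute and a tool call to move; the robot and the scene stay as the last step left them, time stands still between calls to the robot, and variables do not carry over. Pictures are saved under pics/ and viewed, at most 10 in all, crops included, and the job is handed in when it is done.

Besides the shell and the picture viewer there is one more tool, called after "Emit:" in YAML: its name, and indented under it one key for each argument. move_arm: Moves the arm, as the interface text tells. Its arguments: {"type":"object","properties":{"rows":{"type":"string"}},"required":["rows"]}

```bash
ls; mkdir -p pics; python3 - <<'E'
from cell import *
import cv2
for n in("scene","side","wrist"):
    s=read_state();d=get_image(n);cv2.imwrite(f"pics/{n}0.png",d["img"][:,:,::-1])
    print(n,{k:v for k,v in d.items() if k!="img"})
print(s)
E
```

```text
pics
scene {'vfov': 46.32428892753576, 'cx': 322.4438009318705, 'cy': 200.51171680382265, 'k1': -0.13427892279090745, 'extrinsics': array([[-8.04883560e-01,  2.95748672e-01, -5.14485353e-01,
        -2.76898104e+00],
       [-5.93307729e-01, -4.18841413e-01,  6.87428404e-01,
         6.84278846e+02],
       [-1.21817346e-02,  8.58547957e-01,  5.12588540e-01,
         6.43041992e+02],
       [ 0.00000000e+00,  0.00000000e+00,  0.00000000e+00,
         1.00000000e+00]])}
side {'vfov': 50.387726950391574, 'cx': 314.31264013390904, 'cy': 200.07969438749473, 'k1': 0.03609556348712923, 'extrinsics': array([[ 8.56140092e-01,  2.56707980e-01, -4.48469793e-01,
         1.15860057e+02],
       [-5.16724494e-01,  4.17797792e-01, -7.47288968e-01,
        -7.34205375e+02],
       [-4.46535214e-03,  8.71519373e-01,  4.90340741e-01,
         5.33498591e+02],
       [ 0.00000000e+00,  0.00000000e+00,  0.00000000e+00,
         1.00000000e+00]])}
wrist {'vfov': 65.51525732659303, 'cx': 319.66904308724133, 'cy': 204.4940841340746, 'k1': -0.023412500069693455, 'T_tool_cam': array([[-6.77725693e-04,  9.5
[... 302 characters left out ...]
00e+00]])}
{'clock': 0.1, 'qpos': array([-0.06579717,  0.62925397,  0.0384452 ,  1.51826497, -0.02698937,
        0.99632272, -0.02002105]), 'qd': array([-0.000146  , -0.00226324, -0.00154413, -0.00384477,  0.00153603,
       -0.00097726,  0.00177592]), 'tau': array([ 3.65140630e-03, -5.64529252e+01,  1.23032581e+00, -1.93971133e+01,
        1.11524854e-02,  5.46943455e-03, -1.37002465e-05]), 'eef_pos': array([6.49457598e+02, 2.56389059e-02, 2.44481802e+02]), 'tool_rot': array([-3.13986184e+00,  2.68612806e-05,  1.57077797e+00]), 'force': array([-0.14623794,  0.64314752, -0.65475379]), 'torque': array([-0.01241859, -0.02139094,  0.01494924]), 'gripper_force': 0.0, 'width': 85.31958953649503}
```

View pics/scene0.png

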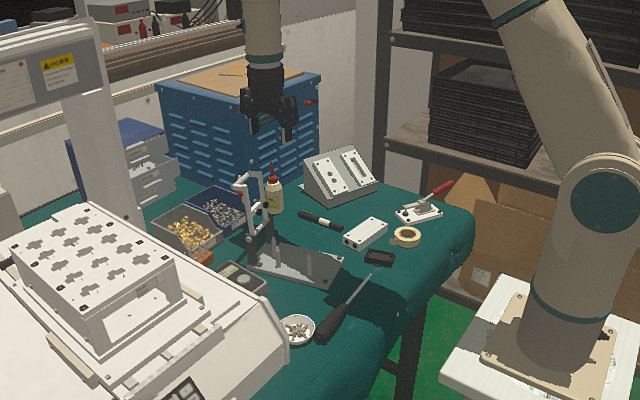

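View pics/side0.png

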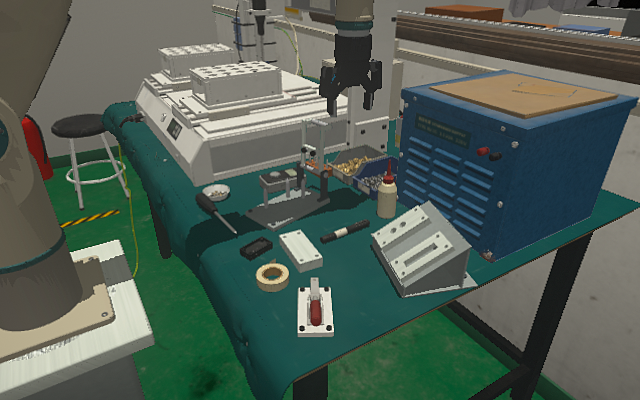

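View pics/wrist0.png

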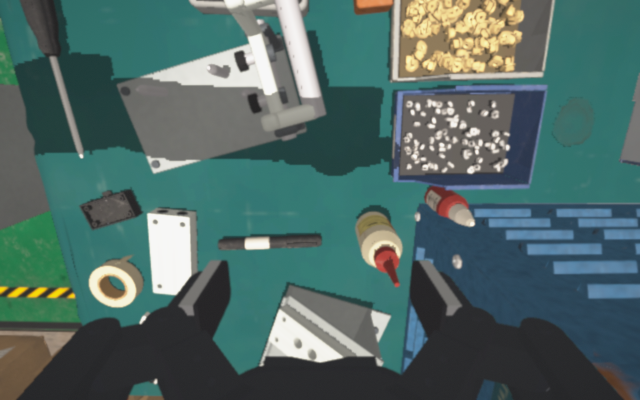

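The three views show these things:
- **Base block:** top at wrist (172,252), beside the dark housing at (110,208) and the tape at (115,282).
- **Fixture:** plate at (215,105), with the hold-down upright on its right at about (290,75).
- **Rack:** lower edge of the picture at (330,325), with the slotted plate near side (425,258) and the two-hole plate near side (402,230).

There is also a red-handled clamp at side (315,310), which is not the target.

```bash
cat > h.py <<'E'
from cell import *
import numpy as np, cv2
from scipy.spatial.transform import Rotation as Ro
def shot(n,save=None):
    s=read_state(); d=get_image(n)
    if n=="wrist":
        T=np.eye(4);T[:3,:3]=Ro.from_euler("xyz",s["tool_rot"]).as_matrix();T[:3,3]=s["eef_pos"]
        d["E"]=T@d["T_tool_cam"]
    else: d["E"]=d["extrinsics"]
    if save: cv2.imwrite(f"pics/{save}.png",d["img"][:,:,::-1]); np.save(f"pics/{save}.npy",d,allow_pickle=True)
    return d
def load(n): return np.load(f"pics/{n}.npy",allow_pickle=True).item()
def K(d):
    f=200/np.tan(np.radians(d["vfov"])/2); return np.array([[f,0,d["cx"]],[0,f,d["cy"]],[0,0,1.]])
def rays(d,px):
    px=np.atleast_2d(np.array(px,float)); k=K(d); q=(px-k[:2,2])/k[0,0]
    u=q.copy()
    for _ in range(20): u=q/(1+d["k1"]*(u**2).sum(1,keepdims=True))
    v=np.c_[u[:,0],-u[:,1],-np.ones(len(u))]@d["E"][:3,:3].T
    return d["E"][:3,3],v/np.linalg.norm(v,axis=1,keepdims=True)
def onplane(d,px,z):
    o,v=rays(d,px); return o+v*((z-o[2])/v[:,2:3])
def onpl(d,px,p,n):
    o,v=rays(d,px); return o+v*(((np.array(p)-o)@n)/(v@n))[:,None]
def tri(obs):  # [(d,px)...]
    A=np.zeros((3,3));b=np.zeros(3);L=[]
    for d,p in obs:
        o,v=rays(d,p);v=v[0];M=np.eye(3)-np.outer(v,v);A+=M;b+=M@o;L.append((o,M))
    x=np.linalg.solve(A,b); return x,[round(float(np.linalg.norm(M@(x-o))),2) for o,M in L]
def proj(d,P):
    P=np.atleast_2d(P); c=(P-d["E"][:3,3])@d["E"][:3,:3]; u=np.c_[c[:,0],-c[:,1]]/-c[:,2:3]
    u=u*(1+d["k1"]*(u**2).sum(1,keepdims=True)); k=K(d); return u*k[0,0]+k[:2,2]
def quad(mask):
    cs,_=cv2.findContours(mask.astype(np.uint8),cv2.RETR_EXTERNAL,cv2.CHAIN_APPROX_NONE)
    c=max(cs,key=cv2.contourArea); return c
E
python3 - <<'E'
from h import *
w=shot("wrist","w1");s=shot("scene","s1");e=shot("side","e1")
np.set_printoptions(precision=1,suppress=True)
print("base top z22",onplane(w,[[149,210],[193,215],[186,293],[152,292]],22))
print("fixture z12",onplane(w,[[118,83],[155,173],[325,112]],12))
print("rack low edge z0",onplane(w,[[262,360],[290,285]],5)); print("bottle",onplane(w,[372,235],0),"marker",onplane(w,[[220,242],[320,242]],8))
print("scene rack lip",onplane(s,[[317,206],[378,189]],5),"top",onplane(s,[[305,158],[352,147]],98))
print("side rack lip",onplane(e,[[371,243],[403,297]],5))
print("side top",onplane(e,[[428,202],[468,243]],98))
print("tri bar",tri([(w,(255,20)),(e,(305,150))]), "side pins px? cover", onplane(e,[[265,178],[300,168]],80))
E
```

```text
base top z22 [[ 445.7  -40.2   22. ]
 [ 498.1  -46.5   22. ]
 [ 475.2 -154.6   22. ]
 [ 430.4 -153.4   22. ]]
fixture z12 [[429.  103.2  12. ]
 [454.7   2.7  12. ]
 [656.   71.4  12. ]]
rack low edge z0 [[ 564.4 -280.3    5. ]
 [ 609.8 -152.8    5. ]]
bottle [[717.8 -81.8   0. ]] marker [[522.3 -88.1   8. ]
 [650.4 -88.    8. ]]
scene rack lip [[ 632.7 -140.7    5. ]
 [ 548.6 -310.5    5. ]] top [[ 715.  -199.2   98. ]
 [ 650.7 -331.4   98. ]]
side rack lip [[ 605.8 -153.2    5. ]
 [ 551.5 -316.4    5. ]]
side top [[ 709.8 -200.2   98. ]
 [ 664.9 -343.8   98. ]]
tri bar (array([606.4, 135.1, 118.6]), [4.0, 4.0]) side pins px? cover [[485.7 111.3  80. ]
 [584.9 116.5  80. ]]
```

Emit:
move_arm:
  rows: "0.15 -0.2 0 0 0 0 -1;0.15 -0.4 0 0 0 0 -1;0.15 -0.4 0 0 0 0 -1;0.15 -0.4 0 0 0 0 -1;0.15 -0.4 0 0 0 0 -1;0.15 -0.4 0 0 0 0 -1"

```text
clock: 0.8
eef_pos: [530.8, 45.1, 246.0]
tool_rot: [3.14, -0.0, 1.571]
force: [1.2, 0.0, 0.2]
width: 85.4
gripper_force: 0.0
```

```bash
python3 - <<'E'
from h import *
w=shot("wrist","w2");print(read_state()["eef_pos"],read_state()["clock"])
i=w["img"][:,:,::-1]; cv2.imwrite("pics/w2b.png",cv2.resize(i,None,fx=1.25,fy=1.25,interpolation=cv2.INTER_CUBIC))
E
```

```text
[531.60820399  44.80311057 245.91343882] 0.85
```

View pics/w2b.png

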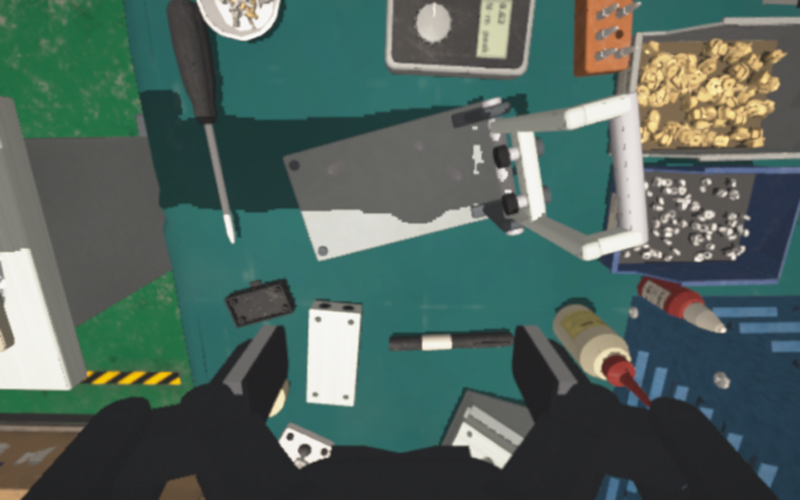

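The view shows the fixture plate's left corners at 800-scale (287,158) and (321,260). There are faint pin tops near (333,168), (421,145) and (456,171), the hold-down leans back to the right, and the base top is at (331,355). I'll take a second, lower view of the fixture.

Emit:
move_arm:
  rows: "0.05 -0.1 0.1 0 0 0 -1;0.1 -0.17 0.2 0 0 0 -1;0.1 -0.17 0.2 0 0 0 -1;0.1 -0.17 0.2 0 0 0 -1;0.1 -0.17 0.2 0 0 0 -1;0.1 -0.17 0.2 0 0 0 -1"

```text
clock: 1.35
eef_pos: [481.7, 74.5, 186.1]
tool_rot: [3.138, -0.0, 1.569]
force: [0.3, 0.2, -0.1]
width: 85.4
gripper_force: 0.0
```

```bash
python3 - <<'E'
from h import *
w=shot("wrist","w3");print(read_state()["eef_pos"],read_state()["clock"])
w2=load("w2")
def enh(im):
    l=cv2.cvtColor(im,cv2.COLOR_RGB2GRAY); l=cv2.createCLAHE(6,(4,4)).apply(l); return l
P=np.array([540,75,40.])
out=[]
for d,sc,(a,b) in ((w2,3.6,(220,150)),(w,2.6,(300,210))):
    c=proj(d,P)[0]; x0=int(c[0]-a/2);y0=max(0,int(c[1]-b/2)); print(x0,y0)
    out.append(cv2.resize(enh(d["img"])[y0:y0+150 if sc>3 else y0+210,x0:x0+a],None,fx=sc,fy=sc,interpolation=cv2.INTER_CUBIC))
W=800; out=[cv2.copyMakeBorder(o,0,0,0,W-o.shape[1],0) for o in out]
o=np.vstack(out); print(o.shape); cv2.imwrite("pics/c1.png",out[0][:600]); cv2.imwrite("pics/c2.png",out[1][:600])
E
```

```text
[481.4140957   74.46080942 186.10977934] 1.4
217 77
232 88
(1086, 800)
```

View pics/c2.png

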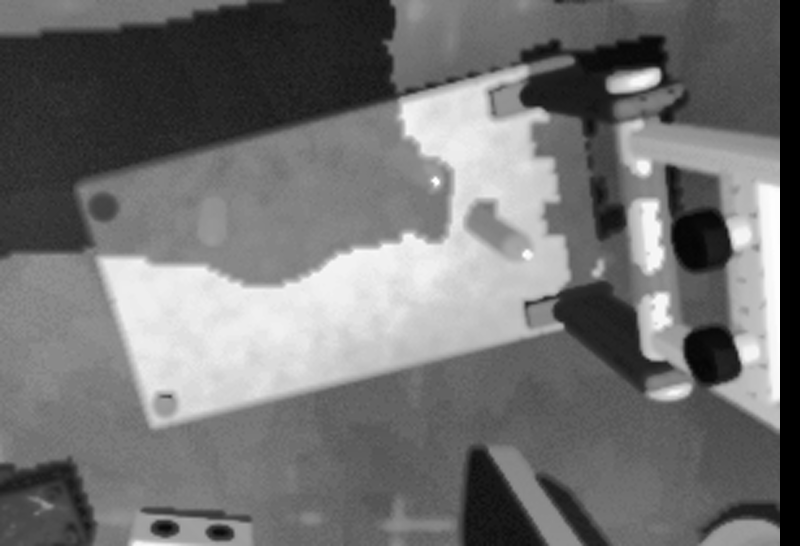

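The two left plate corners show at crop (78,187) and (152,428). The left pin is at about (212,220), the end pin runs from (480,213) to (527,253), and the middle pin's nose glints at (435,182).

```bash
python3 - <<'E'
from h import *
np.set_printoptions(precision=1,suppress=True)
w=load("w3"); c=lambda p:np.array(p)/2.6+[232,88]
print("cam",w["E"][:3,3])
q=onplane(w,[c(p) for p in [(78,187),(152,428),(400,100),(520,68),(350,380),(540,333),(104,207),(165,403)]],12);print(q)
L=lambda a,b:np.degrees(np.arctan2(*(b-a)[[1,0]]))
yaw=[L(q[0],q[3]),L(q[1],q[5]),L(q[1],q[0])-90];print("yaw",yaw,np.linalg.norm(q[0]-q[1]))
y=np.radians(np.mean(yaw));R=np.array([[np.cos(y),-np.sin(y)],[np.sin(y),np.cos(y)]])
C=(q[0]+q[1])[:2]/2
print("left mid",C)
names=["Lpin-top-end","Lpin other","Epin nose","Epin base","Mpin glint"]
for n,p in zip(names,[(212,202),(212,240),(525,252),(482,212),(435,182)]):
    for z in (12,62): print(n,z,(onplane(w,c(p),z)[0,:2]-C)@R)
E
```

```text
cam [481.9 151.2 313.9]
[[426.8 102.   12. ]
 [451.6   2.4  12. ]
 [545.7 133.5  12. ]
 [588.6 144.8  12. ]
 [532.2  23.5  12. ]
 [607.2  43.3  12. ]
 [436.2  94.4  12. ]
 [457.2  13.7  12. ]]
yaw [np.float64(14.815606557978414), np.float64(14.71506879537543), np.float64(13.935144591843965)] 102.62840684170719
left mid [439.2  52.2]
Lpin-top-end 12 [47.6 33.1]
Lpin-top-end 62 [50.7 41.7]
Lpin other 12 [43.8 18.9]
Lpin other 62 [47.5 29.9]
Epin nose 12 [159.4 -16.1]
Epin nose 62 [144.    0.6]
Epin base 12 [145.8   3.5]
Epin base 62 [132.6  17.1]
Mpin glint 12 [130.5  19.3]
Mpin glint 62 [119.8  30.2]
```

Emit:
move_arm:
  rows: "-0.14 0 0 0 0 0 -1;-0.28 0 0 0 0 0 -1;-0.42 0 0 0 0 0 -1;-0.55 0 0 0 0 0 -1;-0.55 0 0 0 0 0 -1;-0.55 0 0 0 0 0 -1;-0.55 0 0 0 0 0 -1;-0.55 0 0 0 0 0 -1"

```text
clock: 2.07
eef_pos: [479.7, -88.8, 185.6]
tool_rot: [3.141, -0.001, 1.573]
force: [0.0, -0.1, 1.5]
width: 85.5
gripper_force: 0.0
```

```bash
python3 - <<'E'
from h import *
w=shot("wrist","w4");print(read_state()["eef_pos"],read_state()["clock"])
E
```

```text
[479.57943231 -88.43597165 185.5435236 ] 2.1167
```

Emit:
move_arm:
  rows: "-0.1 0.14 -0.1 0 0 0 -1;-0.2 0.28 -0.15 0 0 0 -1;-0.3 0.4 -0.2 0 0 0 -1;-0.3 0.4 -0.2 0 0 0 -1;-0.3 0.4 -0.2 0 0 0 -1;-0.3 0.4 -0.2 0 0 0 -1;-0.3 0.4 -0.2 0 0 0 -1"

```text
clock: 2.7
eef_pos: [598.4, -177.8, 244.6]
tool_rot: [-3.14, -0.001, 1.573]
force: [-0.3, 0.4, 0.7]
width: 85.5
gripper_force: 0.0
```

```bash
python3 - <<'E'
from h import *
w=shot("wrist","w5");print(read_state()["eef_pos"],read_state()["clock"])
a=load("w4")["img"][60:400,60:460,::-1]; b=w["img"][60:400,120:520,::-1]
cv2.imwrite("pics/c3.png",cv2.resize(np.hstack([a,b]),(800,340)))
E
```

```text
[ 598.02663115 -177.59780143  244.51463489] 2.75
```

View pics/c3.png

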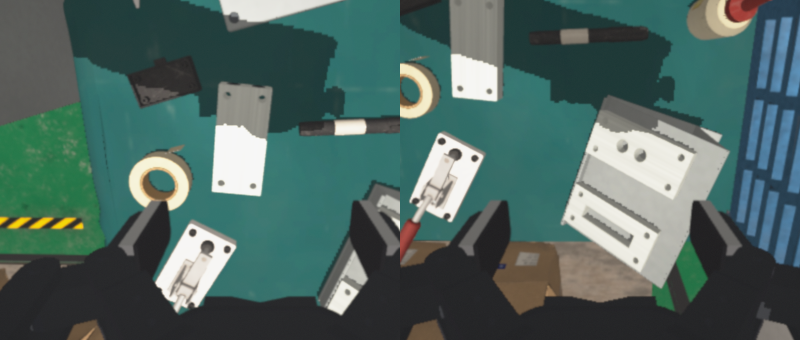

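The left half (from w4) shows the base top with corner holes at crop (228,92), (262,93), (221,183) and (257,186). The right half (from w5) shows the cover, with its two round holes, in the rack's +y place at about (640-400,150). The slotted channel plate is in the -y place at about (605-400,230). I'll take one more rack view for height.

Emit:
move_arm:
  rows: "0.1 -0.14 0.0 0 0 0 -1;0.15 -0.25 0 0 0 0 -1;0.15 -0.25 0 0 0 0 -1;0.15 -0.25 0 0 0 0 -1;0.15 -0.25 0 0 0 0 -1;0.15 -0.25 0 0 0 0 -1"

```text
clock: 3.25
eef_pos: [524.8, -134.8, 245.7]
tool_rot: [3.14, 0.0, 1.572]
force: [0.0, 0.2, -0.7]
width: 85.4
gripper_force: 0.0
```

```bash
python3 - <<'E'
from h import *
np.set_printoptions(precision=1,suppress=True)
w6=shot("wrist","w6");print(read_state()["eef_pos"],read_state()["clock"])
def blobs(d,box):
    g=cv2.cvtColor(d["img"],cv2.COLOR_RGB2GRAY); 
    bh=cv2.morphologyEx(g,cv2.MORPH_BLACKHAT,np.ones((13,13)))
    x0,y0,x1,y1=box; m=np.zeros_like(g);m[y0:y1,x0:x1]=(bh[y0:y1,x0:x1]>45)
    n,l,s,c=cv2.connectedComponentsWithStats(m)
    for i in range(1,n):
        if 8<s[i,4]<260:
            ww=(l==i)*bh.astype(float);yy,xx=np.nonzero(l==i);v=bh[yy,xx].astype(float)
            print("  ",[round((xx*v).sum()/v.sum(),1),round((yy*v).sum()/v.sum(),1)],s[i,2:5])
w4=load("w4");w5=load("w5")
print("w4 base");blobs(w4,(265,135,345,265))
print("w5 rack");blobs(w5,(280,155,440,350))
print("w5 base");blobs(w5,(160,55,235,165))
print("w6 rack");blobs(w6,(340,150,560,350))
print("w6 base");blobs(w6,(220,60,345,250))
E
```

```text
[ 525.  -135.   245.5] 3.3
w4 base
   [np.float64(287.8), np.float64(153.5)] [ 4  4 11]
   [np.float64(321.5), np.float64(157.0)] [ 6  3 14]
   [np.float64(280.7), np.float64(242.5)] [ 7  6 34]
   [np.float64(312.6), np.float64(245.6)] [ 6  6 28]
w5 rack
   [np.float64(392.3), np.float64(200.5)] [ 49  22 206]
   [np.float64(426.2), np.float64(197.6)] [ 29  17 155]
   [np.float64(342.9), np.float64(207.3)] [11 12 91]
   [np.float64(315.4), np.float64(208.8)] [ 4  5 15]
   [np.float64(360.7), np.float64(216.0)] [ 11  12 105]
   [np.float64(401.0), np.float64(217.2)] [ 7  7 38]
   [np.float64(387.6), np.float64(247.0)] [ 6  7 34]
   [np.float64(300.5), np.float64(254.1)] [ 4  5 16]
   [np.float64(416.6), np.float64(265.0)] [10  8 60]
   [np.float64(292.1), np.float64(277.4)] [ 4  5 14]
   [np.float64(366.6), np.float64(295.3)] [ 6  7 30]
   [np.float64(355.2), np.float64(320.2)] [ 5  7 25]
w5 base
   [np.float64(179.6), np.float64(148.1)] [ 6  6 29]
   [np.float64(208.8), np.float64(150.9)] [ 6  6 27]
w6 rack
   [np.float64(539.2), np.float64(193.5)] [ 5 10 44]
   [np.float64(558.1), np
[... 360 characters left out ...]
p.float64(416.8), np.float64(265.3)] [10  8 57]
   [np.float64(383.5), np.float64(287.6)] [ 52  33 256]
   [np.float64(456.2), np.float64(291.3)] [ 31  34 242]
   [np.float64(360.9), np.float64(285.0)] [ 5  5 20]
   [np.float64(351.3), np.float64(306.8)] [ 5  5 18]
   [np.float64(392.4), np.float64(347.5)] [ 9  5 30]
w6 base
   [np.float64(280.8), np.float64(107.6)] [ 4  5 15]
   [np.float64(272.5), np.float64(164.2)] [11  4 33]
   [np.float64(246.6), np.float64(184.9)] [ 6  5 25]
   [np.float64(275.0), np.float64(187.7)] [ 5  6 24]
   [np.float64(223.9), np.float64(233.4)] [ 7  8 45]
   [np.float64(237.2), np.float64(245.1)] [ 14  10 110]
   [np.float64(255.3), np.float64(248.0)] [ 7  4 22]
```

```bash
python3 - <<'E'
from h import *
np.set_printoptions(precision=1,suppress=True)
w4,w5,w6=load("w4"),load("w5"),load("w6")
T=lambda a,b:tri([(w5,a),(w6,b)])
B=[tri([(w4,(280.7,242.5)),(w5,(179.6,148.1)),(w6,(246.6,184.9))]),tri([(w4,(312.6,245.6)),(w5,(208.8,150.9)),(w6,(275,187.7))])]
print("base",B)
b=onplane(w4,[(287.8,153.5),(321.5,157),(280.7,242.5),(312.6,245.6)],22);print(b,b.mean(0))
yw=lambda v:np.degrees(np.arctan2(v[1],v[0]))
print("base len dir",yw(b[0]-b[2]),yw(b[1]-b[3]),"wid",yw(b[1]-b[0]),yw(b[3]-b[2]),[np.linalg.norm(b[i]-b[j]) for i,j in((0,2),(1,3),(0,1),(2,3))])
C=[T((342.9,207.3),(407.8,242.7)),T((360.7,216),(426.4,252.3)),T((315.4,208.8),(378.5,243.1)),T((401,217.2),(468.9,256.3))]
D=[T((300.5,254.1),(360.9,285)),T((292.1,277.4),(351.3,306.8))]
for x in C+D:print(x)
print("lip top corners",onplane(w5,[(312,155)],0))
E
```

```text
base [(array([ 440.6, -145. ,   20.6]), [0.04, 0.01, 0.03]), (array([ 473.5, -148.2,   20.9]), [0.15, 0.12, 0.17])]
[[ 450.7  -53.6   22. ]
 [ 482.2  -56.8   22. ]
 [ 440.8 -144.3   22. ]
 [ 473.4 -147.7   22. ]] [ 461.8 -100.6   22. ]
base len dir 83.7472893097628 84.42672329697656 wid -5.9074487939736775 -6.027862848528721 [np.float64(91.2530706351972), np.float64(91.32185154537967), np.float64(31.694258635453608), np.float64(32.77683760466239)]
(array([ 623.8, -202.7,   56.9]), [0.43, 0.43])
(array([ 641.4, -208.5,   68.8]), [0.21, 0.21])
(array([ 594.1, -209.2,   42.9]), [0.17, 0.17])
(array([ 677.3, -202.3,   90.3]), [0.06, 0.06])
(array([ 576.3, -266.3,   40.5]), [0.09, 0.09])
(array([ 565.6, -297.6,   40.5]), [0.0, 0.0])
lip top corners [[ 589.5 -155.7    0. ]]
```

```bash
python3 - <<'E'
from h import *
np.set_printoptions(precision=1,suppress=True)
w4,w5,w6=load("w4"),load("w5"),load("w6")
a=np.radians(-18.9);c,s=np.cos(a),np.sin(a);t=np.radians(32)
n=np.array([-np.sin(t)*c,-np.sin(t)*s,np.cos(t)]);ux=np.array([np.cos(t)*c,np.cos(t)*s,np.sin(t)]);uy=np.array([-s,c,0])
ch=onpl(w5,[(300.5,254.1),(292.1,277.4),(366.6,295.3),(355.2,320.2)],(571,-282,40.5),n)
co=onpl(w5,[(315.4,208.8),(401,217.2),(387.6,247)],(635.7,-205.75,66.6),n)
print("channel",ch,ch.mean(0),"yaw slopes",(ch[2]-ch[0])@uy,(ch[3]-ch[1])@uy,(ch[2]-ch[0])@ux,(ch[0]-ch[1])@uy,(ch[0]-ch[1])@ux,(ch[2]-ch[3])@ux)
print("cover",co,(co[0]+co[1])/2,"chk",(co[2]-co[0])@uy,(co[2]-co[0])@ux,(co[1]-co[2])@uy,(co[1]-co[2])@ux)
# in-plane height diff
print("n-offset cover-channel",n@(co.mean(0)-ch.mean(0)))
print("tape/housing z18",onplane(w4,[(250,240),(225,211),(260,152),(195,165),(253,116)],18))
E
```

```text
channel [[ 576.3 -266.4   40.5]
 [ 565.6 -297.6   40.5]
 [ 648.6 -290.7   88.1]
 [ 637.7 -322.2   88.1]] [ 607.1 -294.2   64.3] yaw slopes 0.4507649045307893 0.11792440977800567 89.95694222652014 32.95952417777996 0.037010388546153766 0.1192413446992115
cover [[ 594.  -209.5   42.7]
 [ 677.3 -202.2   90.4]
 [ 666.5 -233.7   90.4]] [ 635.7 -205.8   66.6] chk 0.5767544802326654 90.02727725473068 33.285445134074806 0.03736541804955917
n-offset cover-channel 2.7851028396936464
tape/housing z18 [[ 408.6 -143.3   18. ]
 [ 385.5 -111.7   18. ]
 [ 424.   -52.7   18. ]
 [ 360.7  -65.1   18. ]
 [ 419.4  -19.8   18. ]]
```

Emit:
move_arm:
  rows: "0.06 -0.1 0.1 0 0 0.034 -1;0.115 -0.207 0.2 0 0 0.068 -0.6;0.115 -0.207 0.3 0 0 0.068 -0.6;0.115 -0.207 0.42 0 0 0.068 -0.6;0.115 -0.207 0.54 0 0 0.068 -0.6;0.115 -0.207 0.6 0 0 0.068 -0.6;0.115 -0.207 0.6 0 0 0.068 -0.6;0.115 -0.207 0.6 0 0 0.068 -0.6"

```text
clock: 3.97
eef_pos: [462.1, -100.7, 64.5]
tool_rot: [-3.14, -0.0, 1.464]
force: [0.6, 0.1, 1.1]
width: 68.0
gripper_force: 0.0
```

Emit:
move_arm:
  rows: "0 0 0.08 0 0 0 -0.6;0 0 0.14 0 0 0 -0.6;0 0 0.157 0 0 0 -0.6;0 0 0.157 0 0 0 -0.6;0 0 0.157 0 0 0 -0.6"

```text
clock: 4.38
eef_pos: [463.6, -101.5, 19.3]
tool_rot: [3.138, 0.001, 1.463]
force: [-0.2, 0.5, -0.2]
width: 68.4
gripper_force: 0.0
```

Emit:
move_arm:
  rows: "0 0 0 0 0 0 0.5;0 0 0 0 0 0 0.5;0 0 0 0 0 0 0.5;0 0 0 0 0 0 0.5;0 0 0 0 0 0 0.5;0 0 0 0 0 0 0.5"

```text
clock: 4.88
eef_pos: [462.9, -101.4, 19.8]
tool_rot: [3.139, 0.002, 1.463]
force: [-0.5, -0.7, 5.1]
width: 48.9
gripper_force: 62.4
```

Emit:
move_arm:
  rows: "0 0 -0.13 0 0 -0.02 0.5;0.02 0 -0.26 0 0 -0.1 0.5;0.12 0.02 -0.36 0 0 -0.18 0.5;0.24 0.05 -0.36 0 0 -0.26 0.5;0.36 0.08 -0.36 0 0 -0.34 0.5;0.48 0.1 -0.36 0 0 -0.42 0.5;0.56 0.12 -0.36 0 0 -0.5 0.5;0.58 0.124 -0.36 0 0 -0.58 0.5;0.58 0.124 -0.36 0 0 -0.66 0.5;0.58 0.124 -0.36 0 0 -0.74 0.5;0.58 0.124 -0.36 0 0 -0.82 0.5;0.58 0.124 -0.36 0 0 -0.9 0.5"

```text
clock: 5.88
eef_pos: [517.4, 68.2, 126.9]
tool_rot: [-3.14, 0.0, 2.876]
force: [1.3, -0.7, -3.1]
width: 48.6
gripper_force: 64.6
```

Emit:
move_arm:
  rows: "0 0 0 0 0 -0.08 0.5;0 0 0 0 0 -0.16 0.5;0 0 0 0 0 -0.24 0.5;0 0 0 0 0 -0.331 0.5;0 0 0 0 0 -0.331 0.5;0 0 0 0 0 -0.331 0.5;0 0 0 0 0 -0.331 0.5"

```text
clock: 6.47
eef_pos: [517.4, 68.3, 126.5]
tool_rot: [-3.141, -0.0, -2.896]
force: [-0.6, -0.1, -3.1]
width: 48.6
gripper_force: 64.6
```

```bash
python3 - <<'E'
from h import *
w=shot("wrist","w7");s=shot("scene","s7");e=shot("side","e7")
st=read_state();print(st["eef_pos"],st["tool_rot"],st["clock"],st["force"],st["qpos"])
P=[520.4,73.5,60]
def crop(d,sc,w,h):
    c=proj(d,P)[0].astype(int);x0=max(0,c[0]-w//2);y0=max(0,c[1]-h//2);print(x0,y0);return cv2.resize(d["img"][y0:y0+h,x0:x0+w,::-1],None,fx=sc,fy=sc,interpolation=cv2.INTER_CUBIC)
a=crop(s,2.5,160,120);b=crop(e,2.5,160,120);top=np.hstack([a,b])
wv=cv2.resize(w["img"][:,:,::-1],(480,300)); wv=cv2.copyMakeBorder(wv,0,0,0,320,0)
cv2.imwrite("pics/c4.png",np.vstack([top,wv]))
E
```

```text
[517.47612886  68.49093118 126.41758947] [-3.14095759e+00  1.32243159e-05 -2.89435031e+00] 6.6167 [-0.29310045 -0.33838272 -2.35230791] [ 0.37250738  0.78376013 -0.8904749   1.96693871  0.85067362  0.81939897
  0.81025343]
218 183
205 128
```

View pics/c4.png

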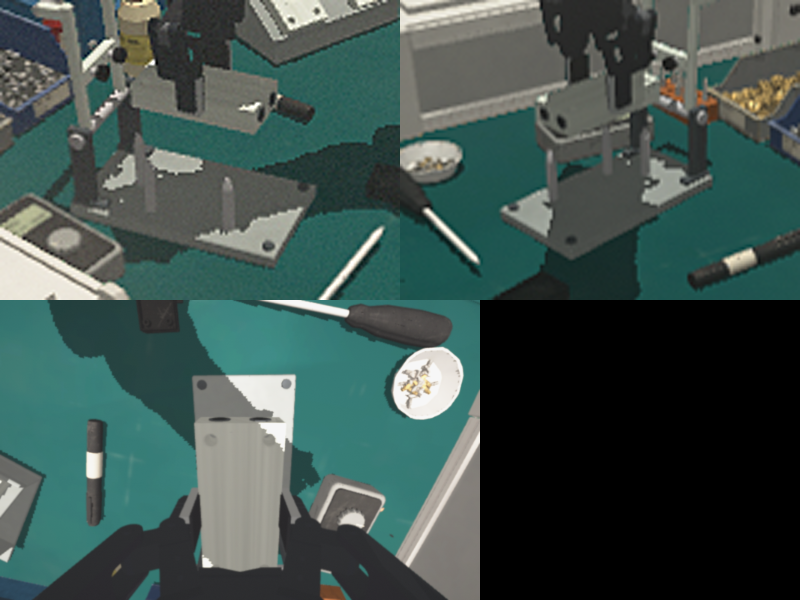

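The block hangs level above the seat. The pin tops show at scene-crop (138,134) and (227,178), and at side-crop (550,150) and (646,129), clear of the block. I'll check them against my seat estimate.

```bash
python3 - <<'E'
from h import *
s,e=load("s7"),load("e7")
y=np.radians(14.7);R=np.array([[np.cos(y),-np.sin(y)],[np.sin(y),np.cos(y)]])
S=np.array([520.4,73.5])
def rep(n,r): print(n,r[0].round(1),r[1],((r[0][:2]-S)@R).round(1))
sc=lambda x,yy:(x/2.5+218,yy/2.5+183); sd=lambda x,yy:((x-400)/2.5+205,yy/2.5+128)
rep("L top",tri([(s,sc(227.5,178)),(e,sd(550,150))]))
rep("plate -x corners", (onplane(s,sc(274,263),12)[0],0)); rep("plate",(onplane(s,sc(317,184),12)[0],0)); rep("plate side",(onplane(e,sd(502,212),12)[0],0)); rep("plate side2",(onplane(e,sd(572,248),12)[0],0))
rep("M z63",(onplane(s,sc(138,135),63)[0],0));rep("E z63",(onplane(e,sd(646,130),63)[0],0))
E
```

```text
L top [475.8  93.6  63.2] [0.47, 0.47] [-38.   30.7]
plate -x corners [418.  108.9  12. ] 0 [-90.   60.2]
plate [448.   3.  12.] 0 [-87.9 -49.8]
plate side [422.2  93.   12. ] 0 [-90.   43.8]
plate side2 [451.    1.8  12. ] 0 [-85.3 -51.7]
M z63 [575.1  90.7  63. ] 0 [57.3  2.7]
E z63 [575.4  83.3  63. ] 0 [55.7 -4.5]
```

Emit:
move_arm:
  rows: "0 0 0.1 0 0 -0.004 0.5;0 0 0.2 0 0 -0.004 0.5;0 0 0.27 0 0 -0.004 0.5;0 0 0.308 0 0 -0.004 0.5;0 0 0.308 0 0 -0.004 0.5;0 0 0.308 0 0 -0.004 0.5"

```text
clock: 7.12
eef_pos: [517.3, 68.8, 33.5]
tool_rot: [-3.142, -0.001, -2.887]
force: [-0.5, 0.3, -2.3]
width: 48.4
gripper_force: 66.3
```

Emit:
move_arm:
  rows: "-0.004 0.006 0 0 0 0 0.5;-0.005 0.01 0 0 0 0 0.5;-0.005 0.014 0 0 0 0 0.5;-0.005 0.016 0 0 0 0 0.5;-0.005 0.016 0 0 0 0 0.5"

```text
clock: 7.53
eef_pos: [518.0, 73.6, 34.1]
tool_rot: [-3.141, 0.001, -2.887]
force: [0.3, -1.0, -2.8]
width: 48.4
gripper_force: 66.3
```

Emit:
move_arm:
  rows: "0 0.004 0 0 0 0 0.5;0 0.007 0 0 0 0 0.5;0 0.01 0 0 0 0 0.5;0 0.01 0 0 0 0 0.5"

```text
clock: 7.87
eef_pos: [517.8, 73.8, 33.9]
tool_rot: [-3.137, -0.0, -2.888]
force: [3.5, -6.8, -1.2]
width: 48.4
gripper_force: 66.7
```

Emit:
move_arm:
  rows: "-0.005 0 0 0 0 0 0.5;-0.01 0 0 0 0 0 0.5;-0.014 0 0 0 0 0 0.5;-0.018 0 0 0 0 0 0.5;-0.018 0 0 0 0 0 0.5"

```text
clock: 8.28
eef_pos: [518.8, 74.0, 33.2]
tool_rot: [-3.136, -0.008, -2.888]
force: [-5.2, -7.4, 3.9]
width: 48.6
gripper_force: 67.1
```

Emit:
move_arm:
  rows: "0 0 0.005 0 0 0 0.5;0 0 0.009 0 0 0 0.5;0 0 0.013 0 0 0 0.5;0 0 0.013 0 0 0 0.5"

```text
clock: 8.62
eef_pos: [518.8, 74.1, 31.2]
tool_rot: [-3.134, -0.007, -2.888]
force: [-10.0, -10.3, 23.6]
width: 48.2
gripper_force: 69.2
```

Emit:
move_arm:
  rows: "0 0 0 0 0 0 -0.6;0 0 0 0 0 0 -0.6;0 0 0 0 0 0 -0.6;0 0 0 0 0 0 -0.6;0 0 -0.1 0 0 0 -0.6;0 0 -0.22 0 0 0 -0.6;0 0 -0.35 0 0 0 -0.6;0 0 -0.48 0 0 0 -0.6;0 0 -0.5 0 0 0 -0.6;0 0 -0.5 0 0 0 -0.6;0 0 -0.5 0 0 0 -0.6"

```text
clock: 9.53
eef_pos: [522.1, 77.6, 179.6]
tool_rot: [-3.141, 0.0, -2.887]
force: [-0.2, 0.0, -0.1]
width: 68.3
gripper_force: 0.0
```

```bash
python3 - <<'E'
from h import *
w=shot("wrist","w8");s=shot("scene","s8");e=shot("side","e8")
st=read_state();print(st["eef_pos"],st["tool_rot"],st["clock"],st["force"],st["qpos"])
P=[520.4,73.5,40]
def crop(d,sc,w,h):
    c=proj(d,P)[0].astype(int);x0=max(0,c[0]-w//2);y0=max(0,c[1]-h//2);print(x0,y0);return cv2.resize(d["img"][y0:y0+h,x0:x0+w,::-1],None,fx=sc,fy=sc,interpolation=cv2.INTER_CUBIC)
a=crop(s,2.5,160,120);b=crop(e,2.5,160,120);top=np.hstack([a,b])
wv=cv2.resize(w["img"][:,:,::-1],(480,300)); wv=cv2.copyMakeBorder(wv,0,0,0,320,0)
cv2.imwrite("pics/c5.png",np.vstack([top,wv]))
E
```

```text
[521.19315552  77.46974832 178.25017485] [ 3.14129349e+00 -3.05942686e-03 -2.88638148e+00] 9.6833 [ 0.12761488 -0.43802918 -0.53952972] [ 0.39885315  0.7238589  -0.96019724  1.91031041  0.74936462  0.91998367
  0.8901578 ]
218 190
205 135
```

View pics/c5.png

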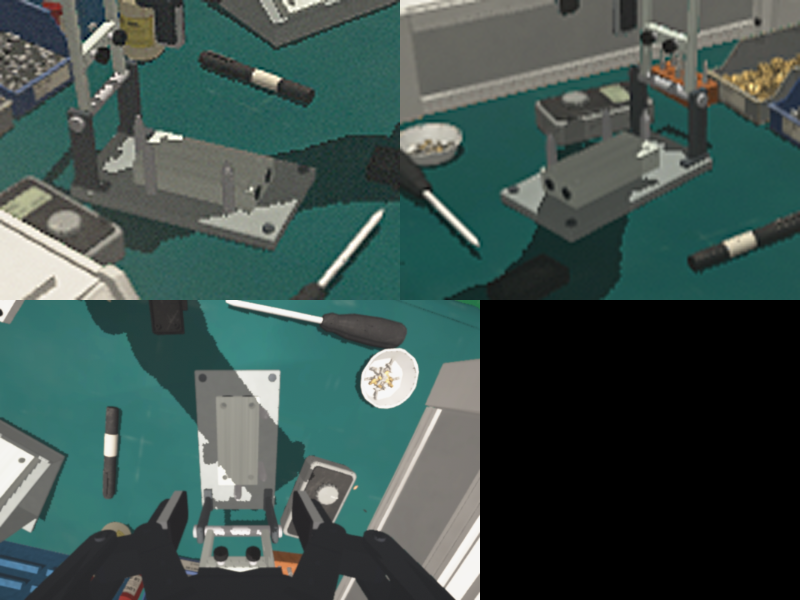

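The base sits flat against the pins and square on its plate (wrist view (238,442)). The other things haven't moved. Next I'll work out the channel-plate grasp.

```bash
cat >> h.py <<'E'
A=np.radians(-18.9);_c,_s=np.cos(A),np.sin(A);t=np.radians(32)
N=np.array([-np.sin(t)*_c,-np.sin(t)*_s,np.cos(t)]);UX=np.array([np.cos(t)*_c,np.cos(t)*_s,np.sin(t)]);UY=np.array([-_s,_c,0])
RR=np.c_[-UX,UY,-N]   # tool axes at rack
def Rz(yaw): return Ro.from_euler("xyz",[np.pi,0,yaw]).as_matrix()
def go(p0,R0,p1,R1):
    sh=R0.T@(np.array(p1)-p0)/300; rv=Ro.from_matrix(R0.T@R1).as_rotvec()/(np.pi/2)
    print("shift",sh.round(4),"turn",rv.round(4))
E
python3 - <<'E'
from h import *
p0=np.array([522.2,77.9,179.9]);R0=Rz(-2.887)
ch=np.array([607.1,-294.2,64.3])
print(np.linalg.det(RR),(np.array([607.1,-294.2,64.3])+N*90).round(1))
go(p0,R0,ch+N*90,RR)
w=load("w8");q=onplane(w,[(299,140),(340,140),(296,240),(337,240)],34);print(q.mean(0).round(1))
g=cv2.cvtColor(w["img"],cv2.COLOR_RGB2GRAY);bh=cv2.morphologyEx(g,cv2.MORPH_BLACKHAT,np.ones((11,11)))
m=np.zeros_like(g);m[125:260,285:350]=bh[125:260,285:350]>25
n,l,s,c=cv2.connectedComponentsWithStats(m)
for i in range(1,n):
    if s[i,4]>6: print(c[i].round(1),s[i,2:5],onplane(w,c[i],34).round(1))
E
```

```text
0.9999999999999999 [ 562.  -278.8  140.6]
shift [ 0.1711 -1.1839  0.1309] turn [ 0.1039 -0.3453  0.3622]
[521.1  75.4  34. ]
[330.9 126.9] [14  4 40] [[462.   71.7  34. ]]
[303.2 127.1] [ 9  2 10] [[468.2  48.8  34. ]]
[298.3 139.4] [ 6  6 24] [[479.3  47.1  34. ]]
[334.8 139.4] [ 7  6 30] [[471.4  77.7  34. ]]
[347.2 144.2] [ 4  8 25] [[472.6  89.3  34. ]]
[299.3 236.2] [ 7  7 36] [[567.4  69.1  34. ]]
[319.8 252.3] [ 21  13 166] [[578.8  92.2  34. ]]
```

Emit:
move_arm:
  rows: "0.02 -0.12 0 0.013 -0.043 0.045 -1;0.04 -0.25 0 0.026 -0.086 0.09 -1;0.06 -0.38 0 0.039 -0.13 0.136 -0.8;0.08 -0.51 0 0.052 -0.173 0.181 -0.6;0.1 -0.64 0 0.065 -0.216 0.226 -0.36;0.13 -0.77 0 0.078 -0.26 0.272 -0.36;0.15 -0.9 0 0.09 -0.3 0.315 -0.36;0.17 -1 0 0.1039 -0.3453 0.3622 -0.36;0.17 -1 0 0.1039 -0.3453 0.3622 -0.36;0.17 -1 0 0.1039 -0.3453 0.3622 -0.36;0.17 -1 0 0.1039 -0.3453 0.3622 -0.36"

```text
clock: 10.6
eef_pos: [545.4, -230.3, 177.1]
tool_rot: [-3.141, 0.556, 2.804]
force: [-1.5, -0.3, -0.8]
width: 58.2
gripper_force: 0.0
```

```bash
python3 - <<'E'
from h import *
p0=np.array([522.2,77.9,179.9]);R0=Rz(-2.887)
p=p0+R0@np.array([.17,-1,0])*300
st=read_state();print(p,st["eef_pos"],st["qpos"],st["width"]); Rm=Ro.from_euler("xyz",st["tool_rot"]).as_matrix(); print((Rm.T@RR).round(3))
ch=np.array([607.1,-294.2,64.3])
go(p,RR,ch+N*60,RR);go(p,RR,ch+N*8,RR)
E
```

```text
[ 548.39929976 -225.27420189  179.9       ] [ 545.40345906 -230.34911402  177.14830062] [ 0.81462433  0.597643   -0.65513173  2.24547367  2.0582601   0.39048691
 -0.40383841] 58.223705465248656
[[ 1.     0.007 -0.003]
 [-0.007  1.     0.005]
 [ 0.003 -0.005  1.   ]]
shift [-0.0159 -0.154   0.2643] turn [0. 0. 0.]
shift [-0.0159 -0.154   0.4377] turn [0. 0. 0.]
```

Emit:
move_arm:
  rows: "0 -0.08 0.08 0 0 0 -0.36;-0.008 -0.154 0.16 0 0 0 -0.36;-0.016 -0.154 0.264 0 0 0 -0.36;-0.016 -0.154 0.264 0 0 0 -0.36;-0.016 -0.154 0.264 0 0 0 -0.36;-0.016 -0.154 0.264 0 0 0 -0.36"

```text
clock: 11.1
eef_pos: [576.9, -281.8, 114.8]
tool_rot: [3.14, 0.556, 2.814]
force: [0.1, -0.5, -0.7]
width: 57.6
gripper_force: 0.0
```

```bash
python3 - <<'E'
from h import *
st=read_state();ch=np.array([607.1,-294.2,64.3]);print("want",ch+N*60,st["eef_pos"],st["qpos"],st["qd"])
Rm=Ro.from_euler("xyz",st["tool_rot"]).as_matrix(); print((Rm.T@RR).round(3), RR.T@(st["eef_pos"]-ch-N*60))
w=shot("wrist","w9");g=cv2.cvtColor(w["img"],cv2.COLOR_RGB2GRAY)
print(proj(w,[[576.3,-266.4,40.5],[565.6,-297.6,40.5]]).round(1))
bh=cv2.morphologyEx(g,cv2.MORPH_BLACKHAT,np.ones((17,17)))
n,l,s,c=cv2.connectedComponentsWithStats((bh>45).astype(np.uint8))
for i in range(1,n):
    if 20<s[i,4]<260 and c[i][1]<330: print(c[i].round(1),s[i,2:5])
st=read_state();print(st["eef_pos"])
E
```

```text
want [ 577.01906856 -283.9009952   115.18288577] [ 576.8793082  -281.77092897  114.82502368] [ 0.87789002  0.77958622 -0.65365004  2.14813902  2.2051137   0.43154332
 -0.39499999] [ 0.00170254 -0.04012924 -0.00774111  0.00440656  0.00472828  0.00745575
 -0.00516768]
[[ 1.    -0.002 -0.002]
 [ 0.002  1.    -0.003]
 [ 0.002  0.003  1.   ]] [ 0.88689535  1.96995366 -0.13221048]
[[342.7 162.9]
 [288.5 162.8]]
[7.1 5.1] [ 5 14 42]
[ 6.5 77. ] [ 2 40 74]
[341.5 143. ] [ 37   4 103]
[ 72.7 152.9] [ 17  24 212]
[343.6 162.3] [ 12  13 124]
[445.8 164.5] [11 13 84]
[498.9 164.3] [ 12  12 114]
[380.6 178.1] [ 13  14 125]
[281.  185.6] [ 11  26 192]
[ 91.8 257. ] [ 8 10 61]
[255.1 264.7] [ 13  22 191]
[611.7 268. ] [13 17 81]
[225.4 278.8] [ 24  30 253]
[413.8 278.7] [ 25  30 252]
[ 86.1 276.4] [10 10 38]
[292.9 291.4] [11 10 81]
[340.4 291.4] [10 10 82]
[476.  294.2] [11 10 82]
[477.1 302.2] [11  3 25]
[375.5 326.1] [21  4 64]
[ 577.09525806 -281.9997959   115.78206127]
```

Emit:
move_arm:
  rows: "-0.003 -0.006 0.06 0 0 0 -0.36;-0.003 -0.006 0.12 0 0 0 -0.36;-0.003 -0.006 0.16 0 0 0 -0.36;-0.003 -0.006 0.178 0 0 0 -0.36;-0.003 -0.006 0.178 0 0 0 -0.36;-0.003 -0.006 0.178 0 0 0 -0.36"

```text
clock: 11.65
eef_pos: [604.1, -294.3, 71.6]
tool_rot: [-3.141, 0.559, 2.814]
force: [-0.5, -0.5, -0.1]
width: 58.3
gripper_force: 0.0
```

```bash
python3 - <<'E'
from h import *
st=read_state();ch=np.array([607.1,-294.2,64.3]);print(RR.T@(st["eef_pos"]-ch),RR.T@st["force"],st["force"])
E
```

```text
[-1.45726178 -1.05391952 -7.65671247] [ 0.2877857  -0.61541499 -0.04569291] [-0.45314964 -0.49533789 -0.1137534 ]
```

Emit:
move_arm:
  rows: "0 0 0.006 0 0 0 -0.36;0 0 0.011 0 0 0 -0.36;0 0 0.011 0 0 0 -0.36"

```text
clock: 11.9
eef_pos: [605.7, -295.7, 68.2]
tool_rot: [-3.141, 0.559, 2.813]
force: [0.2, 0.7, -0.1]
width: 58.1
gripper_force: 0.0
```

Emit:
move_arm:
  rows: "0 0 0.005 0 0 0 -0.36;0 0 0.01 0 0 0 -0.36;0 0 0.01 0 0 0 -0.36"

```text
clock: 12.15
eef_pos: [607.2, -296.2, 65.0]
tool_rot: [3.142, 0.558, 2.812]
force: [-0.5, 0.2, -0.2]
width: 58.3
gripper_force: 0.0
```

```bash
python3 - <<'E'
from h import *
st=read_state();ch=np.array([607.1,-294.2,64.3]);print(RR.T@(st["eef_pos"]-ch),RR.T@st["force"],st["force"])
E
```

```text
[-0.97116781 -1.83727028 -0.1616228 ] [ 0.55314367  0.04185186 -0.14804821] [-0.50446874  0.21695513 -0.16756949]
```

Emit:
move_arm:
  rows: "0 0.004 0 0 0 0 0.5;0 0.004 0 0 0 0 0.5;0 0.004 0 0 0 0 0.5;0 0.004 0 0 0 0 0.5;0 0.004 0 0 0 0 0.5"

```text
clock: 12.57
eef_pos: [607.0, -295.0, 65.8]
tool_rot: [-3.141, 0.559, 2.812]
force: [-6.9, 1.4, 8.2]
width: 48.5
gripper_force: 67.9
```

```bash
python3 - <<'E'
from h import *
st=read_state();ch=np.array([607.1,-294.2,64.3]);print(RR.T@(st["eef_pos"]-ch),RR.T@st["force"],st["force"])
p=st["eef_pos"];R0=Ro.from_euler("xyz",st["tool_rot"]).as_matrix()
go(p,R0,p+N*50+[0,0,40],R0)
y=np.radians(14.5);X=np.array([np.cos(y),np.sin(y),0]);Y=np.array([-np.sin(y),np.cos(y),0])
seat=np.array([518.8,74.1,0])-3*X-3*Y
go(p,R0,seat+[0,0,130],Rz(-2.888)); print(seat)
E
```

```text
[-0.93961114 -0.72972146 -1.15416085] [  1.52429451  -0.92940653 -10.67029827] [-6.87357375  1.3709796   8.24117311]
shift [-7.070e-02 -1.000e-04 -2.797e-01] turn [0. 0. 0.]
shift [ 0.4622  1.0548 -0.5421] turn [-0.104   0.3453 -0.3613]
[516.64669709  70.44441707   0.        ]
```

Emit:
move_arm:
  rows: "0 0 -0.06 0 0 0 0.5;0 0 -0.18 0 0 0 0.5;0 0.02 -0.3 0 0 0 0.5;0.03 0.13 -0.38 -0.01 0.04 -0.04 0.5;0.1 0.26 -0.44 -0.025 0.085 -0.09 0.5;0.16 0.38 -0.49 -0.04 0.13 -0.135 0.5;0.22 0.5 -0.54 -0.053 0.175 -0.18 0.5;0.28 0.62 -0.54 -0.066 0.22 -0.23 0.5;0.33 0.74 -0.54 -0.08 0.265 -0.277 0.5;0.38 0.86 -0.54 -0.092 0.305 -0.32 0.5;0.43 0.96 -0.54 -0.104 0.345 -0.361 0.5;0.44 1 -0.54 -0.104 0.345 -0.361 0.5"

```text
clock: 13.57
eef_pos: [523.1, -26.9, 143.0]
tool_rot: [-3.132, 0.03, -2.921]
force: [1.4, -0.1, -1.9]
width: 48.3
gripper_force: 64.4
```

Emit:
move_arm:
  rows: "0 0 0 0 0 0 0.5;0 0 0 0 0 0 0.5;0 0 0 0 0 0 0.5"

```text
clock: 13.82
eef_pos: [523.7, -28.1, 141.8]
tool_rot: [-3.13, 0.033, -2.924]
force: [-0.1, -1.1, -0.9]
width: 48.2
gripper_force: 64.4
```

```bash
cat >> h.py <<'E'
y_=np.radians(14.5);X=np.array([np.cos(y_),np.sin(y_),0]);Y=np.array([-np.sin(y_),np.cos(y_),0])
def fx():
    st=read_state();r=st["eef_pos"]-[518.8,74.1,0];f=st["force"]
    print("fixture pos",(r@X).round(1),(r@Y).round(1),r[2].round(1),"F",(f@X).round(1),(f@Y).round(1),f[2].round(1),"rot",st["tool_rot"].round(3),"w",round(st["width"],1),"t",st["clock"])
E
python3 - <<'E'
from h import *
fx();st=read_state();p=st["eef_pos"];R0=Ro.from_euler("xyz",st["tool_rot"]).as_matrix()
seat=np.array([518.8,74.1,0])-3*X-3*Y
go(p,R0,seat+[0,0,120],Rz(-2.888))
w=shot("wrist","w10");s=shot("scene","s10");e=shot("side","e10")
E
```

```text
fixture pos -20.8 -100.1 141.8 F -0.4 -1.0 -0.9 rot [-3.13   0.033 -2.924] w 48.2 t 13.8167
shift [-0.0454  0.3265  0.0706] turn [-0.0076  0.0212 -0.0232]
```

Emit:
move_arm:
  rows: "-0.02 0.1 0 -0.004 0.01 -0.01 0.5;-0.04 0.2 0 -0.0076 0.0212 -0.0232 0.5;-0.0454 0.3 0 -0.0076 0.0212 -0.0232 0.5;-0.0454 0.3265 0.05 -0.0076 0.0212 -0.0232 0.5;-0.0454 0.3265 0.07 -0.0076 0.0212 -0.0232 0.5;-0.0454 0.3265 0.07 -0.0076 0.0212 -0.0232 0.5;-0.0454 0.3265 0.07 -0.0076 0.0212 -0.0232 0.5"

```text
clock: 14.55
eef_pos: [517.0, 68.6, 120.5]
tool_rot: [-3.14, -0.0, -2.89]
force: [0.0, 1.0, -2.1]
width: 48.4
gripper_force: 64.4
```

```bash
python3 - <<'E'
from h import *
fx();w=shot("wrist","w11")
g=cv2.cvtColor(w["img"],cv2.COLOR_RGB2GRAY);bh=cv2.morphologyEx(g,cv2.MORPH_BLACKHAT,np.ones((15,15)))
n,l,s,c=cv2.connectedComponentsWithStats((bh>25).astype(np.uint8))
for i in range(1,n):
    if 15<s[i,4]<260 and 230<c[i][0]<410 and c[i][1]<330: print(c[i].round(1),s[i,2:5])
st=read_state();ez=st["eef_pos"][2];print("pred holes if plate centred, top at TCP-1",proj(w,[st["eef_pos"]+sx*45*X+sy*16.4*Y+[0,0,-1] for sx in(-1,1) for sy in(-1,1)]).round(1))
E
```

```text
fixture pos -3.1 -4.8 120.5 F 0.3 1.0 -2.1 rot [-3.14 -0.   -2.89] w 48.4 t 14.55
[271.2   2.3] [ 4  6 20]
[300.4  95.1] [10 11 73]
[267.5 113.1] [ 14  14 149]
[382.8 112.5] [ 15  14 168]
[309.  143.1] [16  3 41]
[282.6 177.7] [12  9 78]
[383.  187.9] [ 9 13 71]
[254.7 187.6] [ 13  16 113]
[393.3 199.2] [ 7  8 39]
[405.6 250.5] [ 5 12 43]
[307.6 282.2] [ 6  8 41]
pred holes if plate centred, top at TCP-1 [[281.1 184.1]
 [358.4 184. ]
 [288.2 354.7]
 [352.1 354.7]]
```

Emit:
move_arm:
  rows: "0 0 0.08 0 0 0 0.5;0 0 0.16 0 0 0 0.5;0 0 0.21 0 0 0 0.5;0 0 0.232 0 0 0 0.5;0 0 0.232 0 0 0 0.5;0 0 0.232 0 0 0 0.5"

```text
clock: 15.1
eef_pos: [517.8, 70.4, 51.8]
tool_rot: [3.141, 0.002, -2.889]
force: [0.6, 0.1, -0.8]
width: 48.8
gripper_force: 64.4
```

Emit:
move_arm:
  rows: "-0.003 0.008 0 0 0 0 0.5;-0.005 0.014 0 0 0 0 0.5;-0.005 0.02 0 0 0 0 0.5;-0.005 0.024 0 0 0 0 0.5;-0.005 0.024 0 0 0 0 0.5"

```text
clock: 15.52
eef_pos: [518.3, 73.9, 52.1]
tool_rot: [-3.134, 0.001, -2.89]
force: [2.1, -8.8, 2.5]
width: 48.3
gripper_force: 64.7
```

```bash
python3 -c "
from h import *
fx()"
```

```text
fixture pos -0.5 -0.1 52.1 F -0.1 -9.0 2.5 rot [-3.134e+00  1.000e-03 -2.890e+00] w 48.3 t 15.5167
```

Emit:
move_arm:
  rows: "-0.006 0 0 0 0 0 0.5;-0.01 0 0 0 0 0 0.5;-0.014 0 0 0 0 0 0.5;-0.014 0 0 0 0 0 0.5"

```text
clock: 15.85
eef_pos: [519.9, 74.4, 51.2]
tool_rot: [-3.134, -0.004, -2.889]
force: [-1.2, -9.2, -0.1]
width: 48.4
gripper_force: 64.4
```

```bash
python3 -c "
from h import *
fx()"
```

```text
fixture pos 1.1 -0.0 51.2 F -3.5 -8.6 -0.1 rot [-3.134 -0.004 -2.889] w 48.4 t 15.85
```

Emit:
move_arm:
  rows: "-0.006 0 0 0 0 0 0.5;-0.006 0 0.005 0 0 0 0.5;-0.006 0 0.01 0 0 0 0.5;-0.006 0 0.014 0 0 0 0.5;-0.006 0 0.014 0 0 0 0.5"

```text
clock: 16.27
eef_pos: [521.1, 74.6, 47.3]
tool_rot: [-3.133, -0.004, -2.89]
force: [-3.7, -8.6, 4.3]
width: 48.3
gripper_force: 65.0
```

```bash
python3 -c "
from h import *
fx()"
```

```text
fixture pos 2.4 -0.1 47.3 F -5.8 -7.4 4.3 rot [-3.133 -0.004 -2.89 ] w 48.3 t 16.2667
```

Emit:
move_arm:
  rows: "-0.006 0 0 0 0 0 0.5;-0.008 0 0 0 0 0 0.5;-0.008 0 0 0 0 0 0.5"

```text
clock: 16.52
eef_pos: [521.2, 74.7, 47.1]
tool_rot: [-3.133, -0.009, -2.89]
force: [-9.1, -10.4, 8.0]
width: 48.4
gripper_force: 65.5
```

```bash
python3 -c "
from h import *
fx()"
```

```text
fixture pos 2.5 -0.1 47.1 F -11.4 -7.7 8.0 rot [-3.133 -0.009 -2.89 ] w 48.4 t 16.5167
```

Emit:
move_arm:
  rows: "0.003 0 0.005 0 0 0 0.5;0.003 0 0.008 0 0 0 0.5;0.003 0 0.008 0 0 0 0.5"

```text
clock: 16.77
eef_pos: [521.2, 74.7, 45.5]
tool_rot: [-3.132, -0.007, -2.89]
force: [-7.6, -11.5, 13.2]
width: 48.3
gripper_force: 66.1
```

Emit:
move_arm:
  rows: "0 0 0 0 0 0 -0.5;0 0 0 0 0 0 -0.5;0 0 0 0 0 0 -0.5;0 0 -0.03 0 0 0 -0.5;0 0 -0.14 0 0 0 -0.5;0 0 -0.27 0 0 0 -0.5;0 0 -0.4 0 0 0 -0.5;0 0 -0.44 0 0 0 -0.5;0 0 -0.44 0 0 0 -0.5"

```text
clock: 17.52
eef_pos: [526.4, 81.6, 180.8]
tool_rot: [3.141, 0.009, -2.888]
force: [0.6, 1.0, 0.2]
width: 63.9
gripper_force: 0.0
```

```bash
python3 - <<'E'
from h import *
fx();w=shot("wrist","w12");s=shot("scene","s12");e=shot("side","e12")
g=cv2.cvtColor(w["img"],cv2.COLOR_RGB2GRAY);bh=cv2.morphologyEx(g,cv2.MORPH_BLACKHAT,np.ones((11,11)))
n,l,st,c=cv2.connectedComponentsWithStats((bh>25).astype(np.uint8))
for i in range(1,n):
    if 12<st[i,4]<200 and 270<c[i][0]<370 and c[i][1]<290: print(c[i].round(1),st[i,2:5],onplane(w,c[i],46).round(1))
S=read_state();p=S["eef_pos"];R0=Ro.from_euler("xyz",S["tool_rot"]).as_matrix()
co=np.array([635.7,-205.8,66.6]);go(p,R0,co+N*80,RR);print(p,co+N*80)
E
```

```text
fixture pos 9.2 5.4 180.8 F 0.8 0.8 0.2 rot [ 3.141  0.009 -2.888] w 63.9 t 17.5167
[311.6  82. ] [ 8  9 37] [[437.3  51.9  46. ]]
[359.6  95.4] [ 12  12 115] [[437.5  91.4  46. ]]
[335.6 117.7] [ 6  7 26] [[458.8  77.4  46. ]]
[346.7 135.2] [ 9 12 62] [[470.1  90.   46. ]]
[331.8 132.5] [ 6  4 19] [[471.1  77.5  46. ]]
[280.4 177.5] [ 8 11 51] [[518.7  44.6  46. ]]
[275.5 191.5] [12 10 43] [[532.1  43.   46. ]]
[278.6 215.3] [ 6  4 19] [[553.   50.4  46. ]]
[295.5 234.4] [ 8  8 46] [[567.4  69.3  46. ]]
[274.9 253.2] [ 11  18 150] [[590.7  55.   46. ]]
[312.2 252.2] [ 18  17 180] [[581.   88.4  46. ]]
[330.2 247.2] [ 6  8 28] [[571.9 103.4  46. ]]
[366.6 247.4] [ 7  6 30] [[563.6 136.1  46. ]]
[364.3 261.2] [ 2 11 16] [[577.9 138.3  46. ]]
[286.4 265.2] [ 8 10 45] [[600.3  68.1  46. ]]
[310.5 273.3] [ 9  2 13] [[603.1  92.3  46. ]]
shift [-0.0053 -0.9368  0.1387] turn [ 0.1038 -0.3453  0.3616]
[523.55195025  79.59249483 176.07335636] [ 595.59209142 -192.06799361  134.44384769]
```

Emit:
move_arm:
  rows: "0 -0.1 0 0.012 -0.04 0.04 -1;0 -0.2 0 0.024 -0.08 0.08 -1;0 -0.31 0 0.036 -0.12 0.12 -0.8;0 -0.42 0 0.048 -0.16 0.165 -0.6;0 -0.53 0 0.06 -0.2 0.21 -0.36;0 -0.64 0.02 0.072 -0.24 0.25 -0.36;0 -0.75 0.04 0.084 -0.28 0.29 -0.36;0 -0.85 0.07 0.094 -0.315 0.33 -0.36;0 -0.93 0.1 0.1038 -0.3453 0.3616 -0.36;0 -0.937 0.13 0.1038 -0.3453 0.3616 -0.36;0 -0.937 0.13 0.1038 -0.3453 0.3616 -0.36;0 -0.937 0.13 0.1038 -0.3453 0.3616 -0.36"

```text
clock: 18.67
eef_pos: [591.4, -197.5, 132.5]
tool_rot: [3.141, 0.554, 2.803]
force: [-0.7, -0.6, -0.6]
width: 57.8
gripper_force: 0.0
```

Emit:
move_arm:
  rows: "0 0 0 0 0 0 -0.36;0 0 0 0 0 0 -0.36"

```text
clock: 18.83
eef_pos: [593.6, -191.3, 136.1]
tool_rot: [3.14, 0.555, 2.811]
force: [0.6, 0.8, 0.2]
width: 57.7
gripper_force: 0.0
```

```bash
python3 - <<'E'
from h import *
co=np.array([635.7,-205.8,66.6]);S=read_state();p=S["eef_pos"];R0=Ro.from_euler("xyz",S["tool_rot"]).as_matrix()
w=shot("wrist","w13")
print(p,S["qpos"],S["width"]);print("rel",RR.T@(p-co));print(Ro.from_matrix(R0.T@RR).as_rotvec())
go(p,R0,co+N*8,RR)
g=cv2.cvtColor(w["img"],cv2.COLOR_RGB2GRAY);bh=cv2.morphologyEx(g,cv2.MORPH_BLACKHAT,np.ones((15,15)))
n,l,st,c=cv2.connectedComponentsWithStats((bh>35).astype(np.uint8))
print("pred",proj(w,[co+a*45*UX+b*16.4*UY for a in(-1,1) for b in (-1,1)]).round(1))
for i in range(1,n):
    if 12<st[i,4]<260 and 220<c[i][0]<420 and c[i][1]<330: print(c[i].round(1),st[i,2:5])
E
```

```text
[ 593.62262432 -191.28197884  136.11318769] [ 0.62950126  0.6948769  -0.56759945  2.19284121  2.14503428  0.45332023
 -0.56192488] 57.65842402615326
rel [  0.91145534   0.10569237 -82.53799018]
[ 0.00171567 -0.00319739 -0.00021835]
shift [-0.0038 -0.0008  0.2484] turn [ 0.0011 -0.002  -0.0001]
pred [[294.7 157.4]
 [343.1 157.4]
 [297.6 275.2]
 [340.5 275.2]]
[253.8  35.7] [ 6  4 14]
[377.6 126.6] [10  5 36]
[279.8 144.4] [ 3  6 13]
[344.3 157.3] [10 11 86]
[255.  264.1] [ 13  22 197]
[388.3 267.7] [ 6 11 45]
[298.2 275.9] [ 9  8 56]
[341.6 275.9] [ 9  8 55]
[412.2 279.4] [ 6 12 48]
```

Emit:
move_arm:
  rows: "-0.003 0.001 0.08 0 0 0 -0.36;-0.003 0.001 0.16 0 0 0 -0.36;-0.003 0.001 0.22 0 0 0 -0.36;-0.003 0.001 0.255 0 0 0 -0.36;-0.003 0.001 0.265 0 0 0 -0.36;-0.003 0.001 0.273 0 0 0 -0.36;-0.003 0.001 0.273 0 0 0 -0.36;-0.003 0.001 0.273 0 0 0 -0.36"

```text
clock: 19.55
eef_pos: [636.6, -205.6, 69.6]
tool_rot: [3.141, 0.56, 2.812]
force: [0.1, -0.5, 1.3]
width: 58.2
gripper_force: 0.0
```

Emit:
move_arm:
  rows: "0 0 0 0 0 0 0.5;0 0 0 0 0 0 0.5;0 0 0 0 0 0 0.5;0 0 0 0 0 0 0.5;0 0 0 0 0 0 0.5"

```text
clock: 19.97
eef_pos: [636.4, -205.7, 69.9]
tool_rot: [3.141, 0.56, 2.812]
force: [-3.6, 1.3, 6.7]
width: 48.1
gripper_force: 62.7
```

```bash
python3 - <<'E'
from h import *
co=np.array([635.7,-205.8,66.6]);S=read_state();p=S["eef_pos"];R0=Ro.from_euler("xyz",S["tool_rot"]).as_matrix()
print("rel",RR.T@(p-co),RR.T@S["force"],S["width"])
seat=np.array([518.8,74.1,0])-2*X-3*Y
go(p,R0,seat+[0,0,140],Rz(-2.888))
E
```

```text
rel [-2.30084768  0.31234349 -2.48749122] [-0.31776066  0.10456689 -7.7034668 ] 48.13217594184656
shift [ 0.4458  0.7441 -0.5548] turn [-0.1034  0.3466 -0.3612]
```

Emit:
move_arm:
  rows: "0 0 -0.05 0 0 0 0.5;0 0 -0.17 0 0 0 0.5;0 0.01 -0.29 0 0 0 0.5;0.03 0.08 -0.38 -0.01 0.035 -0.036 0.5;0.08 0.17 -0.44 -0.02 0.07 -0.072 0.5;0.14 0.26 -0.5 -0.035 0.12 -0.12 0.5;0.2 0.35 -0.55 -0.05 0.165 -0.17 0.5;0.26 0.45 -0.555 -0.062 0.21 -0.215 0.5;0.32 0.54 -0.555 -0.074 0.25 -0.26 0.5;0.37 0.63 -0.555 -0.085 0.29 -0.3 0.5;0.42 0.7 -0.555 -0.095 0.32 -0.335 0.5;0.4458 0.7441 -0.555 -0.1034 0.3466 -0.3612 0.5"

```text
clock: 20.97
eef_pos: [522.3, 44.4, 145.6]
tool_rot: [-3.127, 0.045, -2.937]
force: [2.4, -0.3, -2.3]
width: 48.3
gripper_force: 63.8
```

Emit:
move_arm:
  rows: "0 0 0 0 0 0 0.5;0 0 0 0 0 0 0.5;0 0 0 0 0 0 0.5"

```text
clock: 21.22
eef_pos: [523.0, 43.1, 144.1]
tool_rot: [-3.125, 0.047, -2.94]
force: [-0.6, 0.1, -1.9]
width: 48.3
gripper_force: 63.8
```

```bash
python3 - <<'E'
from h import *
fx();S=read_state();p=S["eef_pos"];R0=Ro.from_euler("xyz",S["tool_rot"]).as_matrix()
seat=np.array([518.8,74.1,0])-1*X-3*Y
go(p,R0,seat+[0,0,120],Rz(-2.888))
E
```

```text
fixture pos -3.7 -31.1 144.1 F -0.6 0.2 -1.9 rot [-3.125  0.047 -2.94 ] w 48.3 t 21.2167
shift [-0.0005  0.0952  0.079 ] turn [-0.011   0.0297 -0.0334]
```

Emit:
move_arm:
  rows: "0 0.05 0.03 -0.006 0.015 -0.017 0.5;0 0.0952 0.079 -0.011 0.0297 -0.0334 0.5;0 0.0952 0.079 -0.011 0.0297 -0.0334 0.5;0 0.0952 0.079 -0.011 0.0297 -0.0334 0.5;0 0.0952 0.079 -0.011 0.0297 -0.0334 0.5"

```text
clock: 21.63
eef_pos: [518.9, 69.9, 120.6]
tool_rot: [-3.141, 0.001, -2.89]
force: [-0.1, -0.7, -1.8]
width: 47.9
gripper_force: 63.8
```

```bash
python3 -c "
from h import *
fx()"
```

```text
fixture pos -1.0 -4.1 120.6 F -0.3 -0.6 -1.8 rot [-3.141e+00  1.000e-03 -2.890e+00] w 47.9 t 21.6333
```

Emit:
move_arm:
  rows: "0 0 0.06 0 0 0 0.5;0 0 0.11 0 0 0 0.5;0 0 0.15 0 0 0 0.5;0 0 0.166 0 0 0 0.5;0 0 0.166 0 0 0 0.5;0 0 0.166 0 0 0 0.5"

```text
clock: 22.13
eef_pos: [519.2, 71.5, 70.9]
tool_rot: [3.141, 0.001, -2.888]
force: [1.4, 0.4, -1.9]
width: 48.3
gripper_force: 63.8
```

Emit:
move_arm:
  rows: "0 0.006 0 0 0 0 0.5;0 0.012 0 0 0 0 0.5;0 0.018 0 0 0 0 0.5;0 0.018 0 0 0 0 0.5"

```text
clock: 22.47
eef_pos: [518.7, 75.0, 71.1]
tool_rot: [-3.138, 0.002, -2.888]
force: [1.6, -4.0, -0.1]
width: 47.8
gripper_force: 64.1
```

```bash
python3 -c "
from h import *
fx()"
```

```text
fixture pos 0.1 0.9 71.1 F 0.6 -4.2 -0.1 rot [-3.138e+00  2.000e-03 -2.888e+00] w 47.8 t 22.4667
```

Emit:
move_arm:
  rows: "0 -0.006 0.006 0 0 0 0.5;0 -0.006 0.012 0 0 0 0.5;0 0 0.012 0 0 0 0.5;-0.006 0.004 0.012 0 0 0 0.5;-0.012 0.004 0.012 0 0 0 0.5;-0.017 0.004 0.012 0 0 0 0.5;-0.017 0.004 0.012 0 0 0 0.5"

```text
clock: 23.05
eef_pos: [520.5, 74.9, 65.9]
tool_rot: [-3.136, -0.006, -2.889]
force: [0.0, -10.3, -1.5]
width: 48.5
gripper_force: 63.9
```

```bash
python3 -c "
from h import *
fx()"
```

```text
fixture pos 1.8 0.3 65.9 F -2.5 -10.0 -1.5 rot [-3.136 -0.006 -2.889] w 48.5 t 23.05
```

Emit:
move_arm:
  rows: "-0.005 0 0 0 0 0 0.5;-0.01 0 0 0 0 0 0.5;-0.012 0 0 0 0 0 0.5;-0.012 0 0 0 0 0 0.5"

```text
clock: 23.38
eef_pos: [522.5, 75.4, 65.7]
tool_rot: [-3.135, -0.008, -2.889]
force: [-4.6, -9.0, 0.3]
width: 48.2
gripper_force: 64.2
```

```bash
python3 -c "
from h import *
fx()"
```

```text
fixture pos 3.9 0.3 65.7 F -6.7 -7.5 0.3 rot [-3.135 -0.008 -2.889] w 48.2 t 23.3833
```

Emit:
move_arm:
  rows: "-0.006 0 0 0 0 0 0.5;-0.006 0 0.005 0 0 0 0.5;-0.006 0 0.01 0 0 0 0.5;-0.006 0 0.012 0 0 0 0.5;-0.006 0 0.012 0 0 0 0.5"

```text
clock: 23.8
eef_pos: [522.6, 75.2, 62.3]
tool_rot: [-3.134, -0.011, -2.889]
force: [-9.3, -10.2, 7.4]
width: 48.5
gripper_force: 64.9
```

```bash
python3 -c "
from h import *
fx()"
```

```text
fixture pos 4.0 0.2 62.3 F -11.6 -7.5 7.4 rot [-3.134 -0.011 -2.889] w 48.5 t 23.8
```

Emit:
move_arm:
  rows: "0.003 0 0.004 0 0 0 0.5;0.003 0 0.006 0 0 0 0.5;0.003 0 0.006 0 0 0 0.5;0.003 0 0.006 0 0 0 -0.5;0.003 0 0.006 0 0 0 -0.5;0.003 0 0.006 0 0 0 -0.5;0.003 0 -0.03 0 0 0 -0.5;0.003 0 -0.15 0 0 0 -0.5;0.003 0 -0.28 0 0 0 -0.5;0.003 0 -0.4 0 0 0 -0.5;0.003 0 -0.42 0 0 0 -0.5;0.003 0 -0.42 0 0 0 -0.5"

```text
clock: 24.8
eef_pos: [528.4, 81.8, 192.6]
tool_rot: [3.14, 0.007, -2.887]
force: [-0.3, 0.0, -0.7]
width: 64.3
gripper_force: 0.0
```

```bash
python3 - <<'E'
from h import *
w=shot("wrist","w14");s=shot("scene","s14");e=shot("side","e14");fx()
g=cv2.cvtColor(w["img"],cv2.COLOR_RGB2GRAY);bh=cv2.morphologyEx(g,cv2.MORPH_BLACKHAT,np.ones((13,13)))
n,l,st,c=cv2.connectedComponentsWithStats((bh>25).astype(np.uint8))
for i in range(1,n):
    if 12<st[i,4]<200 and 270<c[i][0]<370 and c[i][1]<290: print(c[i].round(1),st[i,2:5],onplane(w,c[i],62).round(1))
P=[540,80,70]
def crop(d,sc,w,h):
    c=proj(d,P)[0].astype(int);x0=max(0,c[0]-w//2);y0=max(0,c[1]-h//2);print(x0,y0);return cv2.resize(d["img"][y0:y0+h,x0:x0+w,::-1],None,fx=sc,fy=sc,interpolation=cv2.INTER_CUBIC)
top=np.hstack([crop(s,2.5,160,130),crop(e,2.5,160,130)])
wv=cv2.copyMakeBorder(cv2.resize(w["img"][80:300,180:460,::-1],None,fx=1.2,fy=1.2),0,0,0,800-336,0)
cv2.imwrite("pics/c6.png",np.vstack([top,wv]))
E
```

```text
fixture pos 8.3 4.0 188.4 F -0.4 -0.3 0.5 rot [ 3.141e+00 -1.000e-03 -2.888e+00] w 64.4 t 24.95
[367.5   1.9] [ 35   6 139] [[376.   78.1  62. ]]
[318.2  80.1] [ 8  9 40] [[436.7  56.8  62. ]]
[358.3  94. ] [ 12  12 106] [[438.7  89.8  62. ]]
[339.3 114.5] [ 7 11 44] [[457.4  79.5  62. ]]
[347.5 130.8] [11 17 87] [[468.   89.4  62. ]]
[278.8 162.9] [ 12  19 127] [[507.6  41.1  62. ]]
[295.5 234.2] [ 8  7 47] [[567.1  69.3  62. ]]
[365.9 243.3] [ 9  7 39] [[559.7 133.2  62. ]]
[311.5 249.7] [ 17  10 110] [[578.3  87.   62. ]]
[363.2 255.5] [ 3 11 16] [[572.1 134.5  62. ]]
[287.2 257.8] [11 11 44] [[592.   67.3  62. ]]
[310.7 266.7] [ 8  3 14] [[595.5  90.5  62. ]]
[336.1 266.6] [ 7  3 15] [[589.4 113.3  62. ]]
208 172
211 116
```

View pics/c6.png

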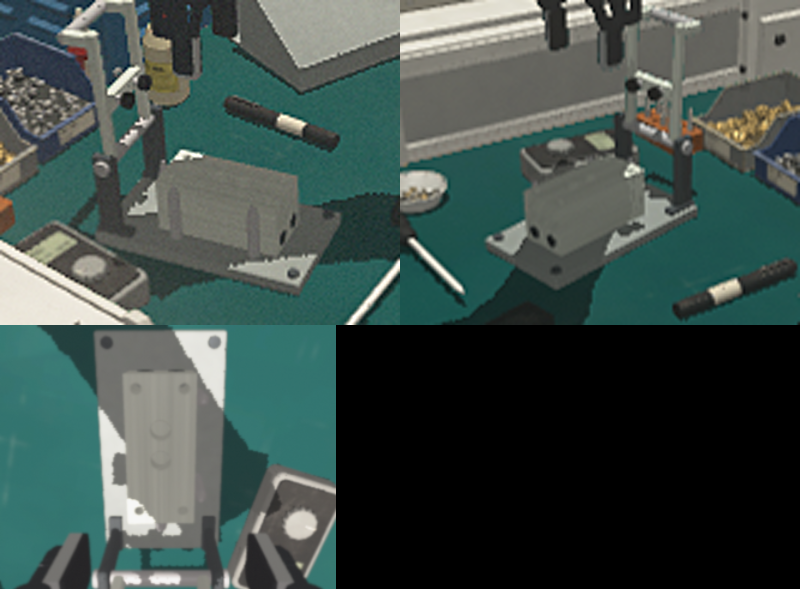

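The three plates are stacked square and the holes line up in all three layers. The hold-down's bar runs between scene-crop (72,38) and (120,7), and between side-crop (638,12) and (695,22). I'll triangulate it and plan a loose straddle of the bar.

```bash
python3 - <<'E'
from h import *
s,e=load("s14"),load("e14");sc=lambda x,y:(x/2.5+208,y/2.5+172);sd=lambda x,y:((x-400)/2.5+211,y/2.5+116)
S0=np.array([518.8,74.1,0])
for a,b in(((72,38),(638,12)),((120,7),(695,22))):
    P,r=tri([(s,sc(*a)),(e,sd(*b))]);print(P.round(1),r,((P-S0)@X).round(1),((P-S0)@Y).round(1))
for th in(2.0,1.8,1.57,1.4):
    print(th,92-112*np.cos(th)+25*np.sin(th),80+112*np.sin(th)+25*np.cos(th))
    B=S0+(92-112*np.cos(th)+25*np.sin(th))*X+[0,0,80+112*np.sin(th)+25*np.cos(th)]
    print(proj(s,[B-25*Y,B+25*Y]).round(1),proj(e,[B-25*Y,B+25*Y]).round(1))
print(sc(72,38),sc(120,7),sd(638,12),sd(695,22))
S=read_state();print(S["eef_pos"],S["qpos"])
E
```

```text
[617.9 137.8 192.1] [1.34, 1.34] 111.9 36.8
[635.4  68.7 192.4] [6.11, 6.11] 111.5 -34.4
2.0 161.340881363922 171.43764089079778
[[233.1 179.1]
 [220.6 189.8]] [[338.6 129.3]
 [323.8 124.6]]
1.8 141.79282537758064 183.3908822910307
[[240.4 175.6]
 [228.  186.4]] [[333.3 126.6]
 [318.4 121.9]]
1.57 116.91080348169373 192.01987265613383
[[250.2 173.9]
 [238.  184.7]] [[326.3 125.7]
 [311.3 121. ]]
1.4 97.59992324488451 194.61954833121357
[[258.2 174.3]
 [246.2 185.2]] [[320.7 126.7]
 [305.7 121.8]]
(236.8, 187.2) (256.0, 174.8) (306.2, 120.8) (329.0, 124.8)
[525.86055645  80.04387097 188.38725312] [ 0.35205871  0.67818997 -0.87486456  1.89075118  0.66430625  0.8936972
  0.97001663]
```

Emit:
move_arm:
  rows: "0 0 -0.1 0 0 0.07 -1;0 0 -0.2 0 0 0.15 -1;-0.05 0 -0.23 0 0 0.23 -1;-0.13 0 -0.23 0 0 0.31 -1;-0.2 -0.01 -0.23 0 0 0.39 -1;-0.28 -0.01 -0.23 0 0 0.47 -1;-0.344 -0.013 -0.23 0 0 0.55 -1;-0.344 -0.013 -0.23 0 0 0.63 -1;-0.344 -0.013 -0.23 0 0 0.71 -1;-0.344 -0.013 -0.23 0 0 0.79 -1;-0.344 -0.013 -0.23 0 0 0.86 -1;-0.344 -0.013 -0.23 0 0 0.93 -1"

```text
clock: 25.95
eef_pos: [626.5, 102.3, 256.0]
tool_rot: [-3.139, -0.001, 1.929]
force: [0.7, 0.4, 0.0]
width: 85.0
gripper_force: 0.0
```

Emit:
move_arm:
  rows: "0 0 0 0 0 0.07 -1;0 0 0 0 0 0.07 -1;0 0 0 0 0 0.07 -1;0 0 0 0 0 0.07 -1"

```text
clock: 26.28
eef_pos: [626.9, 102.5, 257.2]
tool_rot: [-3.14, -0.001, 1.828]
force: [-0.4, 0.3, 0.1]
width: 85.5
gripper_force: 0.0
```

```bash
python3 - <<'E'
from h import *
fx();w=shot("wrist","w15");S=read_state();print(S["qpos"])
S0=np.array([518.8,74.1,0])
P=[S0+112*X+v*Y+[0,0,192] for v in(-25,0,25)]+[S0+54*X+v*Y+[0,0,62] for v in(-25,25)];print(proj(w,P).round(0))
R0=Ro.from_euler("xyz",S["tool_rot"]).as_matrix();go(S["eef_pos"],R0,S0+112*X+[0,0,192],Rz(1.571+.253))
cv2.imwrite("pics/c7.png",cv2.resize(w["img"][:,:,::-1],(800,500)))
E
```

```text
fixture pos 111.8 0.4 257.2 F -0.3 0.4 0.1 rot [-3.140e+00 -1.000e-03  1.828e+00] w 85.5 t 26.2833
[ 0.07964383  0.63278569 -0.48434127  1.53612372  0.32093088  1.05320443
 -0.22852004]
[[319. 262.]
 [319. 228.]
 [319. 192.]
 [266. 205.]
 [264. 159.]]
shift [-0.0014  0.0004  0.2183] turn [-0.0004 -0.0008  0.002 ]
```

View pics/c7.png

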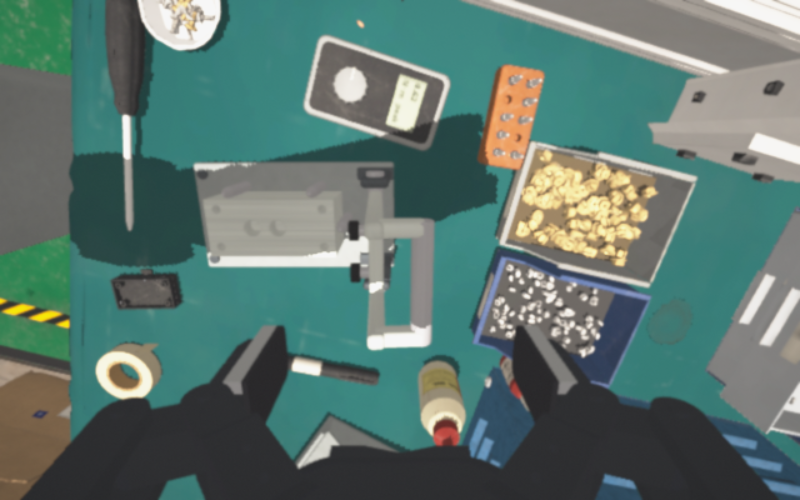

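The bar runs vertically in the picture at 800-scale (422,230)–(422,335), about 11 mm further to +x than I triangulated. The hold-down is therefore at about 1.62 rad. I'll shift by that much and straddle the bar.

Emit:
move_arm:
  rows: "0 0.037 0 0 0 0 -1;0 0.037 0.08 0 0 0 -1;0 0.037 0.16 0 0 0 -1;0 0.037 0.21 0 0 0 -1;0 0.037 0.223 0 0 0 -1;0 0.037 0.223 0 0 0 -0.3;0 0.037 0.223 0 0 0 0.2;0 0.037 0.223 0 0 0 0.35;0 0.037 0.223 0 0 0 0.35;0 0.037 0.223 0 0 0 0.35"

```text
clock: 27.17
eef_pos: [638.8, 105.5, 192.6]
tool_rot: [3.139, -0.001, 1.825]
force: [0.7, 0.0, -0.4]
width: 28.3
gripper_force: 0.0
```

```bash
python3 - <<'E'
from h import *
fx()
for th in(1.62,1.4,1.2,1.0,.8,.6,.4,.2,0):print(th,round(92-112*np.cos(th)+25*np.sin(th),1),round(80+112*np.sin(th)+25*np.cos(th),1))
E
```

```text
fixture pos 124.0 0.3 192.6 F 0.7 -0.2 -0.4 rot [ 3.139e+00 -1.000e-03  1.825e+00] w 28.3 t 27.1667
1.62 122.5 190.6
1.4 97.6 194.6
1.2 74.7 193.4
1.0 52.5 187.8
0.8 31.9 177.8
0.6 13.7 163.9
0.4 -1.4 146.6
0.2 -12.8 126.8
0 -20.0 105.0
```

Emit:
move_arm:
  rows: "0 -0.03 0 0 0 0 0.35;0 -0.06 -0.003 0 0 0 0.35;0 -0.09 -0.006 0 0 0 0.35;0 -0.115 -0.007 0 0 0 0.35;0 -0.14 -0.005 0 0 0 0.35;0 -0.165 -0.003 0 0 0 0.35;0 -0.19 0 0 0 0 0.35;0 -0.19 0 0 0 0 0.35"

```text
clock: 27.83
eef_pos: [581.1, 90.3, 191.1]
tool_rot: [-3.14, -0.001, 1.825]
force: [-0.3, -0.3, -0.3]
width: 27.5
gripper_force: 0.0
```

```bash
python3 -c "
from h import *
fx()"
```

```text
fixture pos 64.3 0.1 191.1 F -0.4 -0.2 -0.3 rot [-3.140e+00 -1.000e-03  1.825e+00] w 27.5 t 27.8333
```

```bash
cat >> h.py <<'E'
def prof(v=18):
    w=shot("wrist");S=read_state();p=S["eef_pos"];o=[]
    for dx in range(-40,41,4):
        u=proj(w,p+dx*X+v*Y)[0].round().astype(int); o.append(tuple(w["img"][u[1],u[0]].tolist()))
    print([(dx,)+c for dx,c in zip(range(-40,41,4),o)])
E
python3 -c "
from h import *
prof(18);prof(0)"
```

```text
[(-40, 66, 144, 137), (-36, 62, 143, 136), (-32, 62, 143, 137), (-28, 63, 143, 136), (-24, 65, 144, 137), (-20, 67, 144, 136), (-16, 68, 147, 140), (-12, 66, 144, 141), (-8, 62, 131, 127), (-4, 44, 43, 43), (0, 144, 139, 138), (4, 150, 145, 144), (8, 154, 148, 147), (12, 114, 115, 110), (16, 215, 214, 201), (20, 62, 142, 135), (24, 63, 142, 137), (28, 63, 140, 137), (32, 63, 140, 135), (36, 63, 138, 133), (40, 61, 137, 130)]
[(-40, 67, 141, 135), (-36, 62, 140, 132), (-32, 61, 138, 132), (-28, 50, 51, 53), (-24, 120, 118, 116), (-20, 136, 134, 131), (-16, 45, 44, 46), (-12, 61, 131, 128), (-8, 63, 140, 137), (-4, 154, 153, 144), (0, 146, 140, 140), (4, 151, 145, 144), (8, 151, 146, 145), (12, 58, 123, 117), (16, 45, 44, 46), (20, 135, 134, 130), (24, 99, 98, 97), (28, 49, 50, 52), (32, 59, 136, 131), (36, 58, 135, 131), (40, 59, 134, 129)]
```

Emit:
move_arm:
  rows: "0 -0.03 0.005 0 0 0 0.35;0 -0.06 0.012 0 0 0 0.35;0 -0.09 0.022 0 0 0 0.35;0 -0.12 0.04 0 0 0 0.35;0 -0.145 0.06 0 0 0 0.35;0 -0.17 0.085 0 0 0 0.35;0 -0.195 0.115 0 0 0 0.35;0 -0.215 0.145 0 0 0 0.35;0 -0.215 0.145 0 0 0 0.35"

```text
clock: 28.68
eef_pos: [518.1, 74.0, 146.2]
tool_rot: [-3.137, -0.001, 1.825]
force: [-4.2, -0.4, -1.6]
width: 27.8
gripper_force: 1.6
```

```bash
python3 -c "
from h import *
fx();prof(18)"
```

```text
fixture pos -0.7 0.1 146.2 F -4.1 0.7 -1.6 rot [-3.137e+00 -1.000e-03  1.825e+00] w 27.8 t 28.6833
[(-40, 130, 166, 159), (-36, 140, 144, 146), (-32, 237, 237, 233), (-28, 172, 171, 160), (-24, 173, 172, 160), (-20, 173, 172, 161), (-16, 173, 172, 162), (-12, 148, 144, 141), (-8, 156, 150, 149), (-4, 149, 144, 143), (0, 176, 172, 163), (4, 177, 176, 164), (8, 177, 176, 165), (12, 180, 179, 168), (16, 247, 247, 247), (20, 247, 247, 247), (24, 44, 42, 42), (28, 168, 166, 155), (32, 180, 178, 167), (36, 177, 175, 164), (40, 145, 147, 147)]
```

Emit:
move_arm:
  rows: "0 -0.015 0.02 0 0 0 0.35;0 -0.03 0.045 0 0 0 0.35;0 -0.042 0.07 0 0 0 0.35;0 -0.052 0.095 0 0 0 0.35;0 -0.06 0.12 0 0 0 0.35;0 -0.064 0.127 0 0 0 0.35;0 -0.064 0.127 0 0 0 0.35;0 -0.064 0.127 0 0 0 0.35"

```text
clock: 29.4
eef_pos: [502.4, 70.4, 109.7]
tool_rot: [3.14, -0.001, 1.825]
force: [0.6, -0.2, -0.5]
width: 27.6
gripper_force: 0.0
```

```bash
python3 -c "
from h import *
fx();prof(18)"
```

```text
fixture pos -16.8 0.5 109.7 F 0.6 -0.3 -0.5 rot [ 3.140e+00 -1.000e-03  1.825e+00] w 27.6 t 29.4
[(-40, 43, 74, 74), (-36, 130, 130, 126), (-32, 129, 129, 125), (-28, 128, 128, 124), (-24, 177, 176, 165), (-20, 176, 174, 164), (-16, 176, 174, 164), (-12, 177, 175, 165), (-8, 150, 146, 142), (-4, 153, 148, 146), (0, 149, 144, 143), (4, 153, 152, 143), (8, 177, 176, 165), (12, 176, 174, 163), (16, 153, 152, 143), (20, 154, 153, 143), (24, 177, 175, 164), (28, 177, 175, 164), (32, 177, 175, 163), (36, 176, 175, 164), (40, 176, 175, 164)]
```

Emit:
move_arm:
  rows: "0 0 -0.06 0 0 0 0.35;0 0 -0.13 0 0 0 0.35;0 -0.011 -0.15 0 0 0 1;0 -0.011 -0.15 0 0 0 1;0 -0.011 -0.15 0 0 0 1;0 -0.011 -0.15 0 0 0 1;0 -0.011 -0.1 0 0 0 1;0 -0.011 -0.075 0 0 0 1;0 -0.011 -0.065 0 0 0 1;0 -0.011 -0.058 0 0 0 1;0 -0.011 -0.052 0 0 0 1;0 -0.011 -0.052 0 0 0 1"

```text
clock: 30.45
eef_pos: [498.7, 69.3, 125.2]
tool_rot: [3.141, -0.001, 1.825]
force: [-0.7, 0.1, -0.6]
width: -0.1
gripper_force: 0.0
```

Emit:
move_arm:
  rows: "0 0 0.006 0 0 0 1;0 0 0.009 0 0 0 1;0 0 0.009 0 0 0 1"

```text
clock: 30.7
eef_pos: [499.0, 69.4, 124.5]
tool_rot: [3.14, 0.0, 1.825]
force: [-4.0, -0.0, 15.8]
width: 0.1
gripper_force: 8.4
```

Emit:
move_arm:
  rows: "0 0 -0.06 0 0 0 1;0 0 -0.18 0 0 0 1;0 0 -0.3 0 0 0 1;0 0 -0.42 0 0 0 1;0 0 -0.5 0 0 0 1;0 0 -0.5 0 0 0 1;0 0 -0.5 0 0 0 1"

```text
clock: 31.28
eef_pos: [499.7, 69.1, 274.2]
tool_rot: [3.137, -0.0, 1.824]
force: [-1.1, -0.4, -0.7]
width: 0.1
gripper_force: 0.0
```

```bash
python3 - <<'E'
from h import *
fx();w=shot("wrist","w16");S0=np.array([518.8,74.1,0])
g=cv2.cvtColor(w["img"],cv2.COLOR_RGB2GRAY)
for z,nm,xs in((105,"bar",range(-44,9,4)),(62,"cover -x end",range(-75,-40,3))):
    pts=[S0+x*X+(15 if z==105 else 12)*Y+[0,0,z] for x in xs]; print(nm,[(x,int(g[int(v[1]+.5),int(v[0]+.5)])) for x,v in zip(xs,proj(w,pts))])
bh=cv2.morphologyEx(g,cv2.MORPH_BLACKHAT,np.ones((13,13)))
n,l,st,c=cv2.connectedComponentsWithStats((bh>22).astype(np.uint8))
for i in range(1,n):
    P=onplane(w,c[i],62)[0]-S0
    if 8<st[i,4]<150 and abs(P@X)<58 and abs(P@Y)<27: print("blob cover-plane fixture xy",(P@X).round(1),(P@Y).round(1),st[i,2:5])
E
```

```text
fixture pos -19.8 -0.1 274.2 F -1.1 -0.1 -0.7 rot [ 3.137 -0.     1.824] w 0.1 t 31.2833
bar [(-44, 132), (-40, 131), (-36, 131), (-32, 131), (-28, 131), (-24, 113), (-20, 119), (-16, 114), (-12, 127), (-8, 131), (-4, 132), (0, 131), (4, 134), (8, 130)]
cover -x end [(-75, 86), (-72, 102), (-69, 101), (-66, 101), (-63, 102), (-60, 102), (-57, 102), (-54, 112), (-51, 137), (-48, 137), (-45, 134), (-42, 134)]
blob cover-plane fixture xy 37.0 14.4 [ 2  6 11]
blob cover-plane fixture xy -49.8 -10.3 [ 8  2 14]
blob cover-plane fixture xy -34.0 -10.7 [11  3 27]
blob cover-plane fixture xy -43.5 -16.8 [ 7  7 32]
blob cover-plane fixture xy 48.1 -22.6 [ 12  12 114]
```

```bash
python3 -c "
from cell import *
print(finish_job())"
```

```text
the job is handed in; nothing more can be done
None
```

I stacked the base block, channel plate and cover plate in order against the pins, closed the hold-down onto the cover, let go and handed the job in at 31 s; my last measurements showed the cover in place and the bar at its closed height.

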